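# Set out the coffee on the window desk

### The job

First clear the mug off the cork trivet: lift it over to the blue coaster and set it down gently, upright and wholly on the coaster. Then lift the coffee pot by its handle off the pour-over stand and set it down gently, upright and wholly on the cork trivet. Keep both vessels upright all the while, do not knock the stand or its dripper, leave the other things on the desk where they are, and let go of everything at the end.

Things in the scene. Friction and masses are not known exactly. Their poses are not given: they have to be found in the camera images.
- brewer: Wooden pour-over coffee stand, fixed to the desk. Board 120 wide (y), 18 thick, from x = -20 to +170 in its own frame; origin on the desk plane under the board's centre line, 70 mm in front of the seat's axis; its front looks along its own -x, z up. Square 24 x 30 mm post at x = 155, up to 315 high; from it a wooden arm at height 205 to 217 carries the dripper over the seat.
- brewer_seat (a point): Centre of the top of the round steel seat that the pot stands on: 30 mm above the desk, radius 52 mm, with a lip 6 mm higher round it (inner radius 51, outer 56 mm). The pot must be lifted over the lip before it is drawn out to the front.
- dripper: White ceramic dripper cone on a round wooden holder, fixed, right above the seat: radius 64 mm, from 205 to 290 mm above the desk; origin at the centre of its underside, 205 mm above the desk. A gripper pointing straight down on the pot's handle would strike it: lean the tool back along the handle by 25 to 45 degrees. Pot top to dripper: 35 mm while the pot is on its seat.
- pot: Steel coffee pot with black lid and handle, about 0.3 to 0.5 kg, loose. Body radius 45 mm up to 85 mm high, then tapering to radius 36 at 125; lid and its button up to 140 mm. Origin at the centre of its underside, z up. Handle on its own -x side, short spout at +x (to 58 mm from the axis). Foot: flat, radius 45.
- pot_handle (a point): Point to pinch on the pot's handle, 82 mm from the pot's axis along its own -x and 85 mm above its foot. The handle is a flat-sided loop, 14 mm thick along the pot's y; its upright bar is 16 mm deep in x (74 to 90 mm from the axis) and reaches from 29 to 117 mm height; 29 mm of free space between bar and body.
- mug: White waisted mug with yellow stripes, about 0.3 kg, loose, standing on the trivet at the start. Height 95 mm, radius 31 mm at the foot and up to 55 mm, 39 mm at the rim. Origin at the centre of its underside, z up, handle on its own -x side.
- mug_handle (a point): Point to pinch on the mug's handle, 64 mm from the mug's axis along its own -x and 65 mm above its foot. The handle is a flat-sided loop, 12 mm thick along the mug's y; its upright bar is 12 mm deep in x (58 to 70 mm from the axis) and reaches from 19 to 85 mm height. It can be taken from straight above.
- trivet: Round cork trivet, radius 70 mm, 10 mm thick, fixed; origin at the centre of its underside on the desk.
- coaster: Round blue coaster, radius 52 mm, 6 mm thick, fixed; origin at the centre of its underside on the desk.
- sugar_jar: Bystander: amber glass jar, radius 30, height 110 mm, about 130 mm behind (+x of) the trivet's centre. Origin under its centre.
- tea_tin: Bystander: red tea tin, radius 32, height 120 mm, about 125 mm behind (+x of) the coaster's centre. Origin under its centre.
- plant: Bystander: small succulent in a terracotta pot, radius 40, height 125 mm with leaves, front left. Origin under its centre.
- water_bottle: Bystander: green glass bottle, radius 33, height 170 mm, front right. Origin under its centre.
- mouse: Bystander: black computer mouse, 100 (x) x 58 x 34 mm. Origin under its centre.
- stapler: Bystander: red stapler, 130 (x) x 34 x 46 mm. Origin under its centre.
- tumbler: Bystander: empty glass tumbler, radius 35, height 100 mm, far right. Origin under its centre.

How it is judged:
By the outcome, as a careful person would: the job done as asked, in the order asked, and still so for the second after the job is handed in, with the robot touching nothing.
It also fails if it takes over 64 s, if anything falls off the work surface, if the arm or the gripper's body presses on something with over 40 N, if the wrist force passes 120 N, or if a joint passes its speed limit or range.

### The arm

A 7-joint arm with a two-finger parallel gripper is mounted at the origin on the work surface. World frame = base frame: x ahead of the robot, y to its left, z up, the work surface at z = 0. Lengths are in m, angles in rad, forces in N, time in s.
With the tool pointing down it reaches from about 0.4 to 0.85 m from the base axis. Payload 6.9 kg.
Tool frame: the origin (TCP) lies midway between the tips of the shut fingers; the grasp point (between the pads) lies 19 mm behind it (ctrl.pinch_z is the distance from the TCP to the grasp point, in m); z points along the fingers, y is the line along which they close (so a half turn about z gives the same grasp; the last joint's range is limited). The gripper opens to 85 mm and grips with 20 to 120 N. Pads are 22 mm wide; open, the fingers measure 114 mm over their backs; the gripper's body (76 mm by 85 mm) begins 54 mm behind the grasp point. The pads swing forward as they close: fully open they stand 13 mm farther back than shut.
Start: joints at [-1.107, 0.507, -0.238, 1.5, 0.126, 1.149, -0.155], TCP at [0.219, 0.585, 0.231] pointing down, gripper open.
Joint ranges: [-3.08, 3.08], [-0.24, 2.05], [-1.43, 1.35], [0, 2.5], [-1.52, 4.66], [0.17, 1.96], [-2.89, 2.89]. Speed limits (rad/s): [2.39, 2.39, 3.14, 3.14, 3.14, 3.14, 3.14].

### API

Orientations are given as a 3x3 rotation matrix whose columns are the frame's x, y, z axes.
In Python, from station import ctrl, camera gives the robot as it stands.
- The arm moves only by the tool send_rows, never from a script. Its argument "targets" is a list of rows, each an object with "offset": the shift along the tool's x, y, z in m, a list of three; "dr": the turn, a rotation vector about the tool's x, y, z in degrees, a list of three; "jaw": the opening, from 0 (shut) to 1 (fully open). In form: [{"offset": [tx, ty, tz], "dr": [ax, ay, az], "jaw": jaw}, ...]. A call has 1 to 10 rows; each row shifts and turns the commanded pose from where the row before left it, along the tool's axes as they then stand; what a row does not reach is not made up. A row lasts 1/8 s, in which the tool goes at most 62.5 mm and 10.7 degrees, less where a joint would pass 70% of its speed; a pose out of reach is approached as far as the arm can. A call is refused whole if a number of a shift passes 0.0625 or a number of a turn 10.7, either way. A call with a gripper value outside its range is refused whole. The fingers move at their own pace and stop on an object; "grip_force" is the grip in N (left out, the last holds). Time passes only in rows, so rows that do not move let the fingers close. It gives the time, the measured TCP pose, the force, the opening and the grip force at its end, in the units of the state.
- ctrl.read_state(): the state, without advancing time (a new reading comes with each control period).
- camera(name): name is "side" or "top"; returns a dict with "pixels" (384x512x3 uint8, blue, green, red), "depth" (384x512 float32, m along the optical axis (not along the pixel's ray), 0 where there is no reading), "intrinsics" (3x3 intrinsics, pixels), "R" (3x3) and "t" (3): a world point X has camera coordinates R X + t. Camera axes: x right, y down, z forward; pixel columns grow to the right and rows downward; lengths in m; the calibration is good to about 2 mm. A picture is of the moment at which its call begins.
- ctrl.hand_in(): hands the job in; it is judged then, once.
The state is a dict: "t": time; "joint_positions": joint angles; "qvel": joint speeds; "effort": joint torques, N m; "ee_pos": TCP position; "ee_rot": TCP orientation; "wrist_force": force on the tool from outside, world axes, zero at the start; "moment": the same for the moment, N m; "width": finger opening in m; "grasp_force": force on a finger pad.
Only numpy, scipy, OpenCV 4.12 (cv2) and the standard library are available. Lean on these libraries where they do the work, as an engineer would, in place of code of your own. Each camera call takes 0.05 s, during which the arm holds its last target. There are 200 camera calls.

## Working session

There is one attempt and no reset: what is moved stays moved. The work goes in short steps, Python scripts to look and compute and a tool call to move; the robot and the scene stay as the last step left them, time stands still between calls to the robot, and variables do not carry over. Pictures are saved under pics/ and viewed, at most 10 in all, crops included, and the job is handed in when it is done.

Besides the shell and the picture viewer there is one more tool, called as name([rows], argument=value, ...), one row to a line, values as JSON. send_rows: Moves the arm, as the interface text tells. Its arguments: {"type":"object","properties":{"targets":{"type":"array"},"grip_force":{"type":"number"}},"required":["targets"]}

```bash
mkdir -p pics; ls; python3 - <<'E'
from station import ctrl,camera
import cv2,numpy as np
s=ctrl.read_state()
for k in s: print(k,np.round(s[k],3).tolist())
print(ctrl.pinch_z)
for n in("side","top"):
    c=camera(n); np.savez(f"{n}0.npz",**c); cv2.imwrite(f"pics/{n}0.png",c["pixels"])
    R,t=c["R"],c["t"]; print(n,"campos",np.round(-R.T@t,3),"axis",np.round(R[2],3),c["intrinsics"].tolist())
E
```

```text
pics
t 0.0
joint_positions [-1.108, 0.508, -0.238, 1.501, 0.126, 1.149, -0.155]
qvel [-0.0, -0.001, 0.0, -0.0, -0.001, 0.002, -0.001]
effort [-0.001, -62.06, -2.187, -24.966, 0.013, 0.012, 0.0]
ee_pos [0.219, 0.585, 0.23]
ee_rot [[-0.937, 0.35, -0.001], [0.35, 0.937, -0.002], [-0.0, -0.002, -1.0]]
wrist_force [-0.182, 0.225, -0.272]
moment [0.008, -0.014, -0.039]
grasp_force 0.0
width 0.085
0.0187
side campos [0.47  1.202 1.153] axis [ 0.046 -0.767 -0.64 ] [[491.5340145645808, 0.0, 256.3465654029423], [0.0, 491.5340145645808, 193.78749546345202], [0.0, 0.0, 1.0]]
top campos [ 0.309 -0.019  1.326] axis [ 0.191  0.02  -0.981] [[366.95170889711363, 0.0, 257.56080787524184], [0.0, 366.95170889711363, 193.91947894014027], [0.0, 0.0, 1.0]]
```

View pics/side0.png

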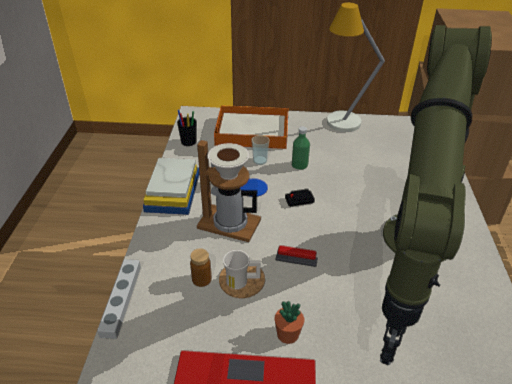

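View pics/top0.png

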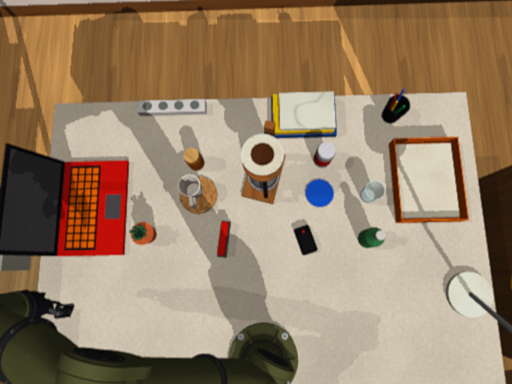

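Side view: mug on the trivet at about (238,268), pot with its handle at (248,202), and coaster at (255,187). Top view: mug rim (190,186), trivet (198,194), dripper (263,155), pot handle (265,188), coaster (319,193).

```bash
cat > h.py <<'E'
import numpy as np,cv2
from station import ctrl,camera
def load(n):
    return dict(np.load(n))
def cloud(c):
    K,R,t=c["intrinsics"],c["R"],c["t"]; v,u=np.indices(c["depth"].shape); z=c["depth"]
    P=np.stack([(u-K[0,2])*z/K[0,0],(v-K[1,2])*z/K[1,1],z],-1)
    W=(P-t)@R; W[z==0]=np.nan; return W
def plane(c,uv,z):
    K,R,t=c["intrinsics"],c["R"],c["t"]; d=R.T@np.linalg.inv(K)@np.array([uv[0],uv[1],1.]); o=-R.T@t
    return o+d*(z-o[2])/d[2]
def circ(p):
    A=np.c_[2*p,np.ones(len(p))]; s=np.linalg.lstsq(A,(p**2).sum(1),rcond=None)[0]
    return s[:2],np.sqrt(s[2]+s[:2]@s[:2])
def masks(c): return cv2.cvtColor(c["pixels"],cv2.COLOR_BGR2HSV)
E
python3 - <<'E'
from h import *
T=load("top0.npz");S=load("side0.npz")
for n,c in(("top",T),("side",S)):
    W=cloud(c);H=masks(c)
    print(n,"desk z",np.nanmedian(W[...,2][(abs(W[...,0]-.4)<.05)&(abs(W[...,1]+.05)<.05)]))
    blue=cv2.inRange(H,(105,120,60),(130,255,255))>0
    m=blue&(W[...,2]<.03)&(W[...,0]<.62)&(W[...,0]>.3)
    k=max(cv2.findContours(m.astype(np.uint8),0,1)[0],key=cv2.contourArea)[:,0]
    p=np.array([plane(c,q,.006)[:2] for q in k]); print(" coaster",circ(p),len(p), (p.max(0)+p.min(0))/2)
    # mug cloud
    for lo,hi in((.085,.11),(.05,.085),(.09,.0965)):
        q=(W[...,2]>lo)&(W[...,2]<hi)&(abs(W[...,0]-.43)<.12)&(abs(W[...,1]-.2)<.12)
        p=W[q]; print(" mugregion",lo,hi,len(p),np.round([p.min(0),p.max(0)],3).tolist() if len(p) else "")
    cork=(cv2.inRange(H,(8,70,60),(22,255,255))>0)&(W[...,2]>.003)&(W[...,2]<.018)&(abs(W[...,1]-.2)<.12)&(W[...,0]<.52)
    p=W[cork]; print(" trivet",len(p),np.round([p.min(0),p.max(0)],3).tolist())
    q=(W[...,2]>.205)&(W[...,2]<.3)&(abs(W[...,1])<.1)&(abs(W[...,0]-.5)<.15); p=W[q]; print(" dripper",len(p),np.round([p.min(0),p.max(0)],3).tolist())
    b=(cv2.inRange(H,(0,0,0),(180,255,60))>0)&(W[...,2]>.1)&(W[...,2]<.16)&(abs(W[...,1])<.09)&(abs(W[...,0]-.45)<.15); p=W[b]; print(" pothandle",len(p),np.round([p.min(0),p.max(0)],3).tolist(), np.median(p,0))
o=[]
for c,(x,y,w,h) in((T,(160,120,190,120)),(S,(180,130,120,170))):
    o.append(cv2.resize(c["pixels"][y:y+h,x:x+w],None,fx=3.4 if w<150 else 2,fy=3.4 if w<150 else 2,interpolation=2))
f=np.zeros((578,790,3),np.uint8)
f[:240,:380]=o[0]; f[:578,380:380+408]=o[1][:578,:408]; cv2.imwrite("pics/crop1.png",f)
E
```

```text
top desk z 0.0006945939904669649
 coaster (array([ 0.56561281, -0.21688545]), np.float64(0.04887120314753701)) 76 [ 0.56628742 -0.21688435]
 mugregion 0.085 0.11 49 [[0.516, 0.228, 0.086], [0.549, 0.253, 0.107]]
 mugregion 0.05 0.085 29 [[0.353, 0.123, 0.05], [0.523, 0.238, 0.077]]
 mugregion 0.09 0.0965 27 [[0.516, 0.231, 0.091], [0.548, 0.241, 0.096]]
 trivet 100 [[0.455, 0.146, 0.003], [0.52, 0.273, 0.016]]
 dripper 1201 [[0.568, -0.075, 0.208], [0.65, 0.049, 0.298]]
 pothandle 59 [[0.542, -0.027, 0.1], [0.588, -0.01, 0.151]] [ 0.5572906  -0.01971607  0.14682367]
side desk z -0.0010809209271770775
 coaster (array([ 0.56086448, -0.21433121]), np.float64(0.042024501653902945)) 66 [ 0.56681103 -0.21205819]
 mugregion 0.085 0.11 73 [[0.514, 0.227, 0.085], [0.55, 0.262, 0.108]]
 mugregion 0.05 0.085 54 [[0.375, 0.135, 0.05], [0.543, 0.247, 0.085]]
 mugregion 0.09 0.0965 40 [[0.514, 0.23, 0.09], [0.545, 0.249, 0.096]]
 trivet 105 [[0.5, 0.193, 0.003], [0.52, 0.276, 0.014]]
 dripper 1121 [[0.567, -0.079, 0.205], [0.65, 0.052, 0.296]]
 pothandle 114 [[0.544, -0.024, 0.102], [0.598, -0.004, 0.158]] [ 0.56011442 -0.01244303  0.13744414]
```

View pics/crop1.png

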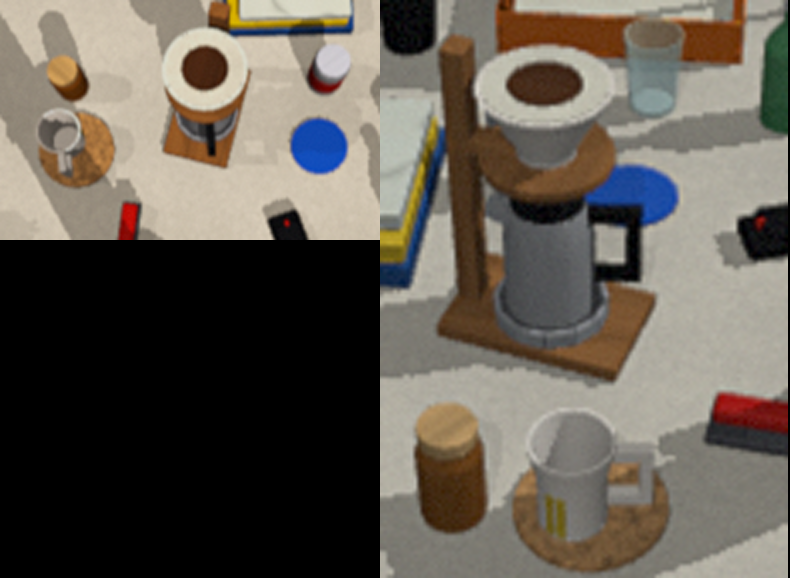

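The crop shows the mug handle towards the robot, slightly turned, at (65,160) in the left view. The pot handle is at (210,137) and the board is turned by about 10°. I'll now measure with corrected regions.

```bash
python3 - <<'E'
from h import *
T=load("top0.npz");S=load("side0.npz")
def yawfit(p):
    d=p-p.mean(0); w,v=np.linalg.eigh(d.T@d); e=v[:,1]; e=e*np.sign(e[0]); return np.degrees(np.arctan2(e[1],e[0])),np.sqrt(w/len(p)).round(4)
for n,c in(("top",T),("side",S)):
    W=cloud(c);H=masks(c);X,Y,Z=W[...,0],W[...,1],W[...,2]
    print(n)
    reg=(abs(Y-.21)<.13)&(X>.42)&(X<.64)
    cork=(cv2.inRange(H,(5,60,40),(25,255,255))>0)&reg&(Z<.025)
    k=max(cv2.findContours(cork.astype(np.uint8),0,1)[0],key=cv2.contourArea)
    h=cv2.convexHull(k)[:,0]; p=np.array([plane(c,q,.01)[:2] for q in h]); print(" trivet",circ(p),(p.max(0)+p.min(0))/2,np.ptp(p,axis=0))
    white=(cv2.inRange(H,(0,0,60),(180,60,255))>0)&reg
    m=white&(Z>.096)&(Z<.115); p=W[m][:,:2]; ce,r=circ(p); 
    print(" rim",len(p),ce,r,p.min(0),p.max(0))
    hm=reg&(Z>.03)&(Z<.102)&(X<ce[0]-.05)&(abs(Y-ce[1])<.06); p=W[hm]; print(" handle",len(p),np.round([p.min(0),p.max(0),np.median(p,0)],3).tolist())
    hm&=Z>.08; p=W[hm][:,:2]; print(" handle top",len(p),p.mean(0),yawfit(p), "dir from rim", np.degrees(np.arctan2(*(ce-p.mean(0))[::-1])))
    q=(Z>.275)&(Z<.31)&(abs(Y)<.1)&(abs(X-.63)<.1); p=W[q][:,:2]
    p=cv2.convexHull(p.astype(np.float32))[:,0].astype(float); print(" dripper rim",circ(p),(p.max(0)+p.min(0))/2)
    b=(cv2.inRange(H,(0,0,0),(180,255,70))>0)&(Z>.134)&(Z<.16)&(abs(Y)<.09)&(abs(X-.57)<.06); p=W[b]; print(" pothandle top",len(p),np.round([p.min(0),p.max(0),np.median(p,0)],3).tolist(),yawfit(p[:,:2]))
    st=(Z>.03)&(Z<.13)&(abs(Y)<.09)&(abs(X-.6)<.06)&(H[...,1]<60); p=W[st&(Z>.05)]
    if len(p)>30: print(" potbody",len(p),circ(p[:,:2]))
    bd=(cv2.inRange(H,(5,90,40),(20,255,255))>0)&(Z>.008)&(Z<.026)&(abs(Y)<.12)&(X>.45)&(X<.75); 
    k=cv2.convexHull(W[bd][:,:2].astype(np.float32)); ar=cv2.minAreaRect(k); print(" board",bd.sum(),ar)
    for nm,(x0,y0) in dict(jar=(.64,.22),tin=(.68,-.22)).items():
        q=(abs(X-x0)<.1)&(abs(Y-y0)<.1)&(Z>.08 if nm=='tin' else (Z>.095)&(H[...,1]>60)); p=W[q]; print(" ",nm,len(p),np.round(np.median(p,0),3) if len(p) else'')
E
```

```text
top
 trivet (array([0.56872428, 0.22665246]), np.float64(0.07085577786919628)) [0.56891993 0.22645608] [0.13874554 0.14018747]
 rim 117 [0.58046434 0.24014481] 0.03785446163721505 [0.51831929 0.20442228] [0.62278677 0.27790034]
 handle 37 [[0.515, 0.228, 0.031], [0.53, 0.241, 0.102], [0.52, 0.233, 0.089]]
 handle top 21 [0.52262299 0.23480454] (np.float64(37.287325626378546), array([0.0039, 0.005 ])) dir from rim 5.27494516311955
 dripper rim (array([ 0.63745733, -0.01621004]), np.float64(0.06551847670407164)) [ 0.64030731 -0.01333754]
 pothandle top 51 [[0.542, -0.027, 0.138], [0.579, -0.013, 0.151], [0.559, -0.02, 0.147]] (np.float64(6.170614363253867), array([0.004 , 0.0113]))
 potbody 47 (array([ 0.60458683, -0.01607577]), np.float64(0.02544043073361361))
 board 413 ((0.6320021152496338, -0.013248398900032043), (0.11930366605520248, 0.18157239258289337), 74.43885803222656)
  jar 193 [0.69  0.234 0.11 ]
  tin 308 [ 0.687 -0.228  0.119]
side
 trivet (array([0.56834809, 0.23528502]), np.float64(0.06981439850677496)) [0.56894526 0.24813854] [0.13764054 0.1132531 ]
 rim 171 [0.57952117 0.24385364] 0.037434997355833305 [0.51677475 0.20290312] [0.6212987  0.28259321]
 handle 94 [[0.513, 0.23, 0.03], [0.529, 0.249, 0.101], [0.521, 0.241, 0.073]]
 handle top 38 [0.52102743 0.23978558] (np.float64(22.82023309515431), array([0.0042, 0.0049])) dir from rim 3.9783407695808157
 dripper rim (array([ 0.6448305 , -0.01562842]), np.float64(0.07227332048903692)) [ 0.64833334 -0.0136719 ]
 pothandle top 106 [[0.544, -0.024, 0.134], [0.629, 0.021, 0.16], [0.582, -0.01, 0.146]] (np.float64(21.277000170088616), array([0.0071, 0.0265]))
 potbody 535 (array([ 0.61723885, -0.02005139]), np.float64(0.049818187664681296))
 board 641 ((0.6350188255310059, -0.007347568869590759), (0.12121328711509705, 0.1894979029893875), 74.2647933959961)
  jar 240 [0.689 0.244 0.108]
  tin 9 [ 0.718 -0.215  0.098]
```

send_rows([
  {"offset": [0,0,0],"dr": [0,0,-8.5],"jaw": 0.7},
  {"offset": [0,0,0],"dr": [0,0,-8.5],"jaw": 0.7},
  {"offset": [0,0,0],"dr": [0,0,-8.5],"jaw": 0.7},
], grip_force=40)

```text
t: 0.48
ee_pos: [0.2188, 0.5851, 0.2308]
ee_rot: [[-0.996, -0.092, -0.0], [-0.092, 0.996, -0.001], [0.0, -0.001, -1.0]]
wrist_force: [0.2, -0.6, 1.2]
width: 0.0597
grasp_force: 0.0
```

send_rows([
  {"offset": [-0.027,-0.037,0.003],"dr": [0,0,0],"jaw": 0.7},
  {"offset": [-0.027,-0.037,0.003],"dr": [0,0,0],"jaw": 0.7},
  {"offset": [-0.027,-0.037,0.003],"dr": [0,0,0],"jaw": 0.7},
  {"offset": [-0.027,-0.037,0.003],"dr": [0,0,0],"jaw": 0.7},
  {"offset": [-0.027,-0.037,0.003],"dr": [0,0,0],"jaw": 0.7},
  {"offset": [-0.027,-0.037,0.003],"dr": [0,0,0],"jaw": 0.7},
  {"offset": [-0.027,-0.037,0.003],"dr": [0,0,0],"jaw": 0.7},
  {"offset": [-0.027,-0.037,0.003],"dr": [0,0,0],"jaw": 0.7},
  {"offset": [-0.027,-0.037,0.003],"dr": [0,0,0],"jaw": 0.7},
  {"offset": [-0.027,-0.037,0.003],"dr": [0,0,0],"jaw": 0.7},
])

```text
t: 1.72
ee_pos: [0.5208, 0.239, 0.2009]
ee_rot: [[-0.996, -0.087, -0.001], [-0.087, 0.996, -0.0], [0.001, -0.0, -1.0]]
wrist_force: [0.6, 0.8, 1.0]
width: 0.0599
grasp_force: 0.0
```

```bash
cat >> h.py <<'E'
from scipy.spatial.transform import Rotation as Ro
def go(pos,yaw,lean=0):
    "tool offset and turn to a TCP pose: y at 90+yaw deg, leaned back by lean deg"
    s=ctrl.read_state(); p=np.array(s["ee_pos"]);R=np.array(s["ee_rot"])
    G=Ro.from_euler("z",yaw,degrees=True).as_matrix()@np.array([[-1,0,0],[0,1,0],[0,0,-1.]])@Ro.from_euler("y",-lean,degrees=True).as_matrix()
    print("t",s["t"],"pos",p.round(4),"width",round(float(s["width"]),4),"F",np.round(s["wrist_force"],1),"grip",s["grasp_force"])
    print("now->goal offset(current axes)",(R.T@(np.array(pos)-p)).round(4),"(goal axes)",(G.T@(np.array(pos)-p)).round(4),"dr",Ro.from_matrix(R.T@G).as_rotvec(degrees=True).round(2))
E
python3 -c "
from h import *
go([.518,.237,.056],5)"
```

```text
t 1.725 pos [0.5208 0.239  0.2009] width 0.0599 F [0.6 0.8 1. ] grip 0.0
now->goal offset(current axes) [ 0.0028 -0.0017  0.1449] (goal axes) [ 0.0029 -0.0018  0.1449] dr [-0.01 -0.04  0.  ]
```

send_rows([
  {"offset": [0.003,-0.002,0.025],"dr": [0,0,0],"jaw": 0.7},
  {"offset": [0,0,0.03],"dr": [0,0,0],"jaw": 0.7},
  {"offset": [0,0,0.03],"dr": [0,0,0],"jaw": 0.7},
  {"offset": [0,0,0.03],"dr": [0,0,0],"jaw": 0.7},
  {"offset": [0,0,0.02],"dr": [0,0,0],"jaw": 0.7},
  {"offset": [0,0,0.01],"dr": [0,0,0],"jaw": 0.7},
])

```text
t: 2.48
ee_pos: [0.5166, 0.2377, 0.0549]
ee_rot: [[-0.996, -0.087, -0.002], [-0.087, 0.996, -0.001], [0.002, -0.001, -1.0]]
wrist_force: [-0.5, 0.4, 0.1]
width: 0.0597
grasp_force: 0.0
```

```bash
python3 -c "
from h import *
go([.518,.237,.056],5)
c=camera('side'); a=cv2.resize(c['pixels'][200:320,170:330],None,fx=4,fy=4,interpolation=2); cv2.imwrite('pics/m1.png',a)"
```

```text
t 2.475 pos [0.5166 0.2377 0.0549] width 0.0597 F [-0.5  0.4  0.1] grip 0.0
now->goal offset(current axes) [-0.0013 -0.0008 -0.0011] (goal axes) [-0.0013 -0.0008 -0.0011] dr [-0.04 -0.12  0.  ]
```

View pics/m1.png

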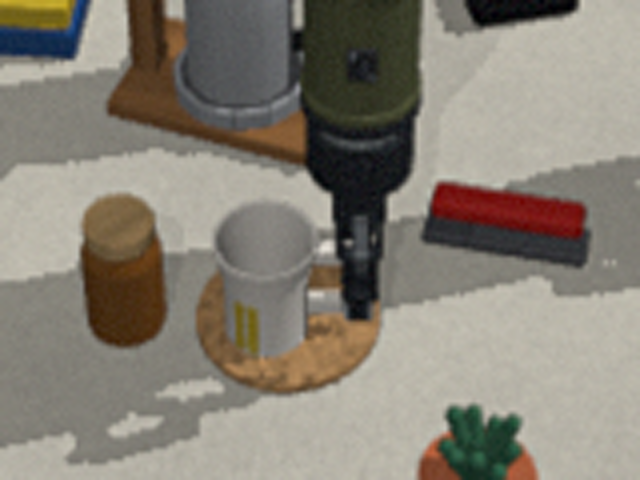

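The finger at (360,270) covers the handle bar and the mug has not moved, so I close on it.

send_rows([
  {"offset": [0,0,0],"dr": [0,0,0],"jaw": 0.3},
  {"offset": [0,0,0],"dr": [0,0,0],"jaw": 0.15},
  {"offset": [0,0,0],"dr": [0,0,0],"jaw": 0},
  {"offset": [0,0,0],"dr": [0,0,0],"jaw": 0},
  {"offset": [0,0,0],"dr": [0,0,0],"jaw": 0},
], grip_force=80)

```text
t: 3.15
ee_pos: [0.5178, 0.2381, 0.0571]
ee_rot: [[-0.996, -0.087, 0.001], [-0.087, 0.996, 0.0], [-0.001, 0.0, -1.0]]
wrist_force: [-1.5, -1.6, 6.3]
width: 0.0108
grasp_force: 77.5
```

send_rows([
  {"offset": [0,0,-0.003],"dr": [0,0,0],"jaw": 0},
  {"offset": [0,0,-0.006],"dr": [0,0,0],"jaw": 0},
  {"offset": [0,0,-0.011],"dr": [0,0,0],"jaw": 0},
  {"offset": [0,0,0],"dr": [0,0,0],"jaw": 0},
])

```text
t: 3.65
ee_pos: [0.5179, 0.2385, 0.0774]
ee_rot: [[-0.996, -0.087, 0.002], [-0.087, 0.996, 0.001], [-0.002, 0.001, -1.0]]
wrist_force: [-0.0, -0.0, -3.2]
width: 0.0107
grasp_force: 77.3
```

```bash
python3 -c "
from h import *
go([.43,.237,.23],5)
print(ctrl.read_state()['moment'])
c=camera('side'); a=cv2.resize(c['pixels'][200:320,170:330],None,fx=4,fy=4,interpolation=2); cv2.imwrite('pics/m2.png',a)"
```

```text
t 3.65 pos [0.5179 0.2385 0.0774] width 0.0107 F [-0.  -0.  -3.2] grip 77.31784477829933
now->goal offset(current axes) [ 0.0874  0.0063 -0.1528] (goal axes) [ 0.0877  0.0062 -0.1526] dr [ 0.04  0.1  -0.  ]
[ 0.01304216  0.13597378 -0.02682895]
```

View pics/m2.png

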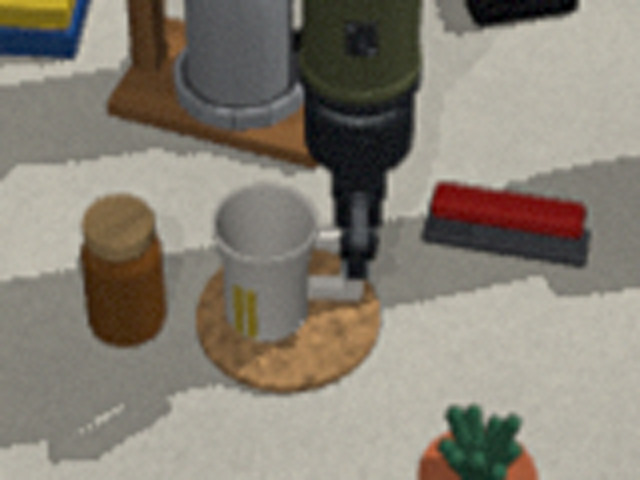

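The mug hangs level, about 2 cm above the trivet. Next I raise it and carry it across in front of the stand.

send_rows([
  {"offset": [0.005,0,-0.012],"dr": [0,0,0],"jaw": 0},
  {"offset": [0.013,0.001,-0.024],"dr": [0,0,0],"jaw": 0},
  {"offset": [0.015,0.001,-0.027],"dr": [0,0,0],"jaw": 0},
  {"offset": [0.015,0.001,-0.027],"dr": [0,0,0],"jaw": 0},
  {"offset": [0.015,0.001,-0.027],"dr": [0,0,0],"jaw": 0},
  {"offset": [0.015,0.001,-0.024],"dr": [0,0,0],"jaw": 0},
  {"offset": [0.01,0.001,-0.012],"dr": [0,0,0],"jaw": 0},
])

```text
t: 4.58
ee_pos: [0.4284, 0.2366, 0.2309]
ee_rot: [[-0.996, -0.088, 0.002], [-0.088, 0.996, 0.001], [-0.002, 0.001, -1.0]]
wrist_force: [0.4, 0.1, -3.3]
width: 0.0113
grasp_force: 77.6
```

send_rows([
  {"offset": [0.001,-0.015,0],"dr": [0,0,0],"jaw": 0},
  {"offset": [0.003,-0.03,0],"dr": [0,0,0],"jaw": 0},
  {"offset": [0.004,-0.045,0],"dr": [0,0,0],"jaw": 0},
  {"offset": [0.004,-0.045,0],"dr": [0,0,0],"jaw": 0},
  {"offset": [0.004,-0.045,0],"dr": [0,0,0],"jaw": 0},
  {"offset": [0.004,-0.045,0],"dr": [0,0,0],"jaw": 0},
  {"offset": [0.004,-0.045,0],"dr": [0,0,0],"jaw": 0},
  {"offset": [0.004,-0.045,0],"dr": [0,0,0],"jaw": 0},
  {"offset": [0.004,-0.045,0],"dr": [0,0,0],"jaw": 0},
  {"offset": [0.003,-0.03,0],"dr": [0,0,0],"jaw": 0},
])

```text
t: 5.82
ee_pos: [0.4269, -0.1586, 0.2283]
ee_rot: [[-0.996, -0.084, -0.002], [-0.084, 0.996, -0.001], [0.002, -0.001, -1.0]]
wrist_force: [0.2, -0.1, -3.2]
width: 0.0104
grasp_force: 77.7
```

```bash
python3 -c "
from h import *
go([.504,-.2195,.2],5)"
```

```text
t 5.825 pos [ 0.4269 -0.1586  0.2283] width 0.0104 F [ 0.2 -0.1 -3.2] grip 77.714027389884
now->goal offset(current axes) [-0.0718 -0.0671  0.0282] (goal axes) [-0.0715 -0.0674  0.0283] dr [-0.03 -0.12 -0.19]
```

send_rows([
  {"offset": [-0.006,-0.015,0],"dr": [0,0,0],"jaw": 0},
  {"offset": [-0.014,-0.018,0],"dr": [0,0,0],"jaw": 0},
  {"offset": [-0.017,-0.016,0.01],"dr": [0,0,0],"jaw": 0},
  {"offset": [-0.017,-0.012,0.02],"dr": [0,0,0],"jaw": 0},
  {"offset": [-0.013,-0.006,0.025],"dr": [0,0,0],"jaw": 0},
  {"offset": [-0.005,0,0.025],"dr": [0,0,0],"jaw": 0},
  {"offset": [0,0,0.025],"dr": [0,0,0],"jaw": 0},
  {"offset": [0,0,0.018],"dr": [0,0,0],"jaw": 0},
  {"offset": [0,0,0.005],"dr": [0,0,0],"jaw": 0},
  {"offset": [0,0,0],"dr": [0,0,0],"jaw": 0},
])

```text
t: 7.08
ee_pos: [0.5059, -0.2154, 0.1011]
ee_rot: [[-0.996, -0.088, -0.001], [-0.088, 0.996, 0.0], [0.001, 0.0, -1.0]]
wrist_force: [0.5, -0.1, -3.5]
width: 0.0112
grasp_force: 77.6
```

```bash
python3 - <<'E'
from h import *
go([.504,-.2195,.053],5)
o=[]
for n,(x,y,w,h),f in(("top",(270,130,110,110),3.4),("side",(190,110,120,110),3.4)):
    c=camera(n); np.savez(n+"1.npz",**c); W=cloud(c);H=masks(c);X,Y,Z=W[...,0],W[...,1],W[...,2]
    o.append(cv2.resize(c["pixels"][y:y+h,x:x+w],(390,int(390*h/w)),interpolation=2))
    reg=(abs(Y+.2155)<.07)&(X>.52)&(X<.63)
    m=reg&(Z>.12)&(Z<.16); p=W[m]; print(n,len(p),np.round([p.min(0),p.max(0)],3).tolist(),circ(p[p[:,2]>.138][:,:2]))
    b=reg&(cv2.inRange(H,(105,120,40),(130,255,255))>0)&(Z<.03)
    k=cv2.convexHull(np.argwhere(b)[:,::-1].astype(np.float32))[:,0]; p=np.array([plane(c,q,.006)[:2] for q in k]); print("coaster",circ(p))
f=np.zeros((400,790,3),np.uint8); f[:o[0].shape[0],:390]=o[0]; f[:o[1].shape[0],395:785]=o[1]; cv2.imwrite("pics/c1.png",f)
E
```

```text
t 7.075 pos [ 0.5059 -0.2154  0.1011] width 0.0112 F [ 0.5 -0.1 -3.5] grip 77.63018645346165
now->goal offset(current axes) [ 0.0023 -0.004   0.0481] (goal axes) [ 0.0023 -0.004   0.0481] dr [ 0.03 -0.03  0.02]
top 87 [[0.539, -0.219, 0.12], [0.611, -0.173, 0.153]] (array([ 0.57201541, -0.20991171]), np.float64(0.03592591181199507))
coaster (array([ 0.57196716, -0.18773951]), np.float64(0.02595851141427447))
side 222 [[0.522, -0.25, 0.12], [0.599, -0.167, 0.153]] (array([ 0.57089334, -0.20713961]), np.float64(0.03585314145146227))
coaster (array([ 0.56190847, -0.20862971]), np.float64(0.04764079159692847))
```

View pics/c1.png

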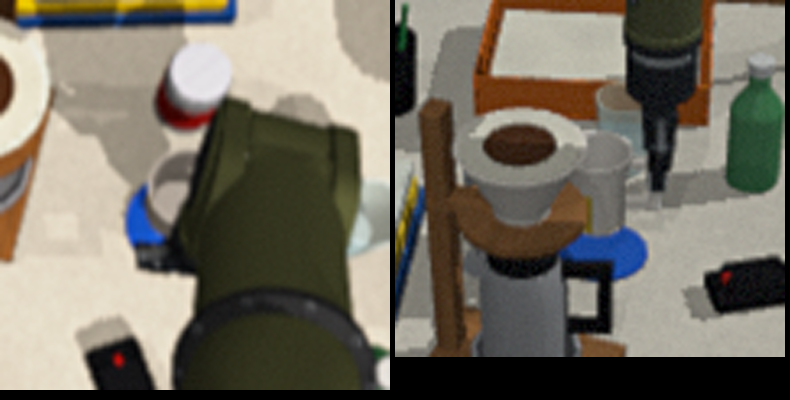

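The mug is upright above the coaster (left view, mug at (175,190)). I shift it by about (-4, -6) mm and lower it.

send_rows([
  {"offset": [0.002,-0.003,0.008],"dr": [0,0,0],"jaw": 0},
  {"offset": [0.0025,-0.0025,0.012],"dr": [0,0,0],"jaw": 0},
  {"offset": [0,0,0.012],"dr": [0,0,0],"jaw": 0},
  {"offset": [0,0,0.007],"dr": [0,0,0],"jaw": 0},
  {"offset": [0,0,0.004],"dr": [0,0,0],"jaw": 0},
  {"offset": [0,0,0.002],"dr": [0,0,0],"jaw": 0},
  {"offset": [0,0,0.001],"dr": [0,0,0],"jaw": 0},
  {"offset": [0,0,0],"dr": [0,0,0],"jaw": 0},
])

```text
t: 8.18
ee_pos: [0.5019, -0.2215, 0.0555]
ee_rot: [[-0.996, -0.087, 0.0], [-0.087, 0.996, -0.0], [-0.0, -0.0, -1.0]]
wrist_force: [0.4, 0.2, -3.3]
width: 0.011
grasp_force: 77.7
```

send_rows([
  {"offset": [0,0,0.001],"dr": [0,0,0],"jaw": 0},
  {"offset": [0,0,0.001],"dr": [0,0,0],"jaw": 0},
  {"offset": [0,0,0.0005],"dr": [0,0,0],"jaw": 0},
  {"offset": [0,0,0],"dr": [0,0,0],"jaw": 0},
])

```text
t: 8.68
ee_pos: [0.5017, -0.2217, 0.0532]
ee_rot: [[-0.996, -0.087, 0.0], [-0.087, 0.996, -0.0], [-0.0, -0.0, -1.0]]
wrist_force: [-2.3, -0.3, 4.7]
width: 0.0111
grasp_force: 78.8
```

send_rows([
  {"offset": [0,0,-0.0005],"dr": [0,0,0],"jaw": 0},
  {"offset": [0,0,0],"dr": [0,0,0],"jaw": 0.2},
  {"offset": [0,0,0],"dr": [0,0,0],"jaw": 0.5},
  {"offset": [0,0,0],"dr": [0,0,0],"jaw": 0.7},
  {"offset": [0,0,0],"dr": [0,0,0],"jaw": 0.7},
  {"offset": [0,0,-0.02],"dr": [0,0,0],"jaw": 0.7},
  {"offset": [0,0,-0.03],"dr": [0,0,0],"jaw": 0.7},
  {"offset": [0,0,-0.05],"dr": [0,0,0],"jaw": 0.7},
  {"offset": [0,0,-0.05],"dr": [0,0,0],"jaw": 0.7},
  {"offset": [0,0,-0.02],"dr": [0,0,0],"jaw": 0.7},
])

```text
t: 9.93
ee_pos: [0.5028, -0.2219, 0.2265]
ee_rot: [[-0.996, -0.087, 0.004], [-0.087, 0.996, -0.002], [-0.004, -0.002, -1.0]]
wrist_force: [-0.3, -0.5, -0.5]
width: 0.0599
grasp_force: 0.0
```

```bash
python3 - <<'E'
from h import *
go([.35,-.05,.22],8)
for n in("top","side"):
    c=camera(n); W=cloud(c);X,Y,Z=W[...,0],W[...,1],W[...,2]
    m=(abs(Y+.2155)<.07)&(X>.525)&(X<.63)&(Z>.092)&(Z<.108); p=W[m]; print(n,len(p),np.round([p.min(0),p.max(0)],3).tolist(),circ(p[:,:2]))
E
```

```text
t 9.925 pos [ 0.5028 -0.2219  0.2265] width 0.0599 F [-0.3 -0.5 -0.5] grip 0.0
now->goal offset(current axes) [0.1373 0.1846 0.0056] (goal axes) [0.1274 0.1915 0.0065] dr [-0.13  0.23 -3.  ]
top 53 [[0.553, -0.24, 0.092], [0.605, -0.179, 0.105]] (array([ 0.56832854, -0.21592624]), np.float64(0.0354206823757739))
side 90 [[0.529, -0.257, 0.092], [0.605, -0.175, 0.105]] (array([ 0.56689065, -0.21319471]), np.float64(0.035553551411204816))
```

The mug stands centred on the coaster. Now I refine the pot's pose from the first pictures.

```bash
python3 - <<'E'
from h import *
from scipy.optimize import least_squares as ls
T=load("top0.npz");S=load("side0.npz")
for n,c in(("top",T),("side",S)):
    W=cloud(c);H=masks(c);X,Y,Z=W[...,0],W[...,1],W[...,2]
    g=(H[...,1]<50)&(H[...,2]>70)&(Z>.06)&(Z<.112)&(abs(Y+.01)<.06)&(X>.57)&(X<.7); p=W[g][:,:2]
    if len(p)>10:
        f=lambda q:np.hypot(*(p-q).T)-.045
        r=ls(f,[.63,-.015],loss="soft_l1",f_scale=.002); print(n,"body R45",r.x,len(p),np.std(f(r.x)))
    b=(H[...,2]<75)&(Z>.06)&(Z<.152)&(abs(Y+.015)<.03)&(X<.585)&(X>.52); p=W[b]
    for lo,hi in((.06,.08),(.08,.10),(.1,.13),(.13,.152)):
        q=p[(p[:,2]>lo)&(p[:,2]<hi)]; 
        if len(q): print(n,lo,len(q),np.round([q.min(0)[:2],np.median(q,0)[:2],q.max(0)[:2]],4).tolist())
    q=p[(p[:,2]>.138)]; l=np.polyfit(q[:,0],q[:,1],1); print(" slope deg",np.degrees(np.arctan(l[0])),"y at x=.55",np.polyval(l,.55))
E
```

```text
top body R45 [ 0.63317684 -0.01573807] 27 0.00037736466421222655
top 0.06 5 [[0.5417, -0.0262], [0.5432, -0.0192], [0.5627, -0.0127]]
top 0.08 6 [[0.5428, -0.0262], [0.5433, -0.0227], [0.5437, -0.0158]]
top 0.1 7 [[0.5426, -0.0261], [0.5434, -0.0193], [0.5562, -0.013]]
top 0.13 51 [[0.5423, -0.0265], [0.5585, -0.0199], [0.5786, -0.0132]]
 slope deg 4.906872925951563 y at x=.55 -0.020534787365412317
side body R45 [ 0.63103886 -0.01445203] 312 0.0033511996273705457
side 0.06 55 [[0.5429, -0.0224], [0.5629, -0.012], [0.5833, -0.0059]]
side 0.08 25 [[0.5431, -0.0171], [0.5495, -0.0127], [0.5568, -0.0071]]
side 0.1 35 [[0.5434, -0.0168], [0.5501, -0.0126], [0.5764, -0.0075]]
side 0.13 75 [[0.5439, -0.024], [0.5632, -0.0135], [0.583, -0.0049]]
 slope deg 5.1739072540485855 y at x=.55 -0.015743632229852263
```

send_rows([
  {"offset": [0,0,0],"dr": [0,-10,0],"jaw": 0.7},
  {"offset": [0,0,0],"dr": [0,-10,0],"jaw": 0.7},
  {"offset": [0,0,0],"dr": [0,-10,0],"jaw": 0.7},
  {"offset": [0,0,0],"dr": [0,-10,0],"jaw": 0.7},
  {"offset": [0,0,0],"dr": [0,0,0],"jaw": 0.7},
])

```text
t: 10.65
ee_pos: [0.5047, -0.2166, 0.2159]
ee_rot: [[-0.841, -0.098, 0.533], [-0.07, 0.995, 0.073], [-0.537, 0.024, -0.843]]
wrist_force: [-0.0, -0.0, -0.1]
width: 0.0597
grasp_force: 0.0
```

```bash
python3 - <<'E'
from h import *
go([.46,-.027,.22],4.5,40)
E
```

```text
t 10.65 pos [ 0.5047 -0.2166  0.2159] width 0.0597 F [-0.  -0.  -0.1] grip 0.0
now->goal offset(current axes) [ 0.0221  0.1931 -0.0135] (goal axes) [ 0.0201  0.1925 -0.0223] dr [ 1.77 -7.53  0.11]
```

send_rows([
  {"offset": [0.003,0.03,-0.003],"dr": [0.3,0,0],"jaw": 0.7},
  {"offset": [0.003,0.04,-0.003],"dr": [0.4,0,0],"jaw": 0.7},
  {"offset": [0.005,0.04,-0.003],"dr": [0.5,-1.5,0],"jaw": 0.7},
  {"offset": [0.005,0.04,-0.003],"dr": [0.5,-3,0],"jaw": 0.7},
  {"offset": [0.004,0.03,-0.003],"dr": [0,-3,0],"jaw": 0.7},
  {"offset": [0,0.012,0],"dr": [0,0,0],"jaw": 0.7},
  {"offset": [0,0,0],"dr": [0,0,0],"jaw": 0.7},
])

```text
t: 11.52
ee_pos: [0.468, -0.039, 0.2477]
ee_rot: [[-0.793, -0.103, 0.6], [-0.079, 0.995, 0.067], [-0.604, 0.006, -0.797]]
wrist_force: [-0.1, 0.7, 0.6]
width: 0.0596
grasp_force: 0.0
```

```bash
python3 - <<'E'
from h import *
go([.486,-.025,.193],4.5,40)
print(np.round(ctrl.read_state()["joint_positions"],2))
E
```

```text
t 11.525 pos [ 0.468  -0.039   0.2477] width 0.0596 F [-0.1  0.7  0.6] grip 0.0
now->goal offset(current axes) [0.0177 0.0117 0.0554] (goal axes) [0.0206 0.0125 0.0542] dr [ 1.14 -2.88  0.91]
[ 0.27  0.01 -0.12  2.41 -1.06  0.18  2.82]
```

send_rows([
  {"offset": [0.01,0.006,0.02],"dr": [0,4,0],"jaw": 0.7},
  {"offset": [0.01,0.006,0.02],"dr": [0,3,0],"jaw": 0.7},
  {"offset": [0.0,0,0.01],"dr": [0,0,0],"jaw": 0.7},
  {"offset": [0,0,0],"dr": [0,0,0],"jaw": 0.7},
])

```text
t: 12.02
ee_pos: [0.4779, -0.0296, 0.1951]
ee_rot: [[-0.86, -0.095, 0.501], [-0.079, 0.995, 0.054], [-0.504, 0.007, -0.863]]
wrist_force: [0.4, -0.3, 0.2]
width: 0.0598
grasp_force: 0.0
```

```bash
python3 - <<'E'
from h import *
go([.486,-.025,.193],4.5,33)
print(np.round(ctrl.read_state()["joint_positions"],2))
E
```

```text
t 12.025 pos [ 0.4779 -0.0296  0.1951] width 0.0598 F [ 0.4 -0.3  0.2] grip 0.0
now->goal offset(current axes) [-0.0063  0.0038  0.0062] (goal axes) [-0.0059  0.004   0.0064] dr [ 0.83 -2.72  0.6 ]
[-0.22  0.15  0.35  2.39 -1.03  0.19  2.76]
```

```bash
python3 - <<'E'
from h import *
go([.520,-.0225,.168],4.5,30)
E
```

```text
t 12.025 pos [ 0.4779 -0.0296  0.1951] width 0.0598 F [ 0.4 -0.3  0.2] grip 0.0
now->goal offset(current axes) [-0.0231  0.0029  0.0449] (goal axes) [-0.0233  0.0038  0.0448] dr [0.82 0.28 0.62]
```

send_rows([
  {"offset": [-0.008,0.001,0.012],"dr": [0.4,0,0.3],"jaw": 0.7},
  {"offset": [-0.008,0.001,0.016],"dr": [0.4,0,0.3],"jaw": 0.7},
  {"offset": [-0.007,0.001,0.016],"dr": [0,0,0],"jaw": 0.7},
  {"offset": [0,0,0],"dr": [0,-3,0],"jaw": 0.7},
  {"offset": [0,0,0],"dr": [0,-3,0],"jaw": 0.7},
  {"offset": [0,0,0],"dr": [0,0,0],"jaw": 0.7},
])

```text
t: 12.78
ee_pos: [0.5255, -0.0233, 0.2085]
ee_rot: [[-0.832, -0.076, 0.55], [-0.06, 0.997, 0.048], [-0.552, 0.007, -0.834]]
wrist_force: [-0.7, -1.1, 0.7]
width: 0.0597
grasp_force: 0.0
```

```bash
python3 - <<'E'
from h import *
go([.520,-.0225,.168],4.5,36)
print(np.round(ctrl.read_state()["joint_positions"],2))
E
```

```text
t 12.775 pos [ 0.5255 -0.0233  0.2085] width 0.0597 F [-0.7 -1.1  0.7] grip 0.0
now->goal offset(current axes) [0.0269 0.0009 0.0308] (goal axes) [0.0282 0.0012 0.0296] dr [ 0.27 -2.52 -0.33]
[-0.27  0.19  0.38  2.33 -1.21  0.18  2.89]
```

The wrist is against its limits here (j6 and j7), so I fit a quick kinematic model to choose a reachable posture.

```bash
cat > k.py <<'E'
import numpy as np,itertools
from scipy.spatial.transform import Rotation as Ro
from station import ctrl
s=ctrl.read_state()
D=[([-1.108,.508,-.238,1.501,.126,1.149,-.155],[.219,.585,.23],[[-.937,.35,-.001],[.35,.937,-.002],[0,-.002,-1]]),
([.27,.01,-.12,2.41,-1.06,.18,2.82],[.468,-.039,.2477],[[-.793,-.103,.6],[-.079,.995,.067],[-.604,.006,-.797]]),
([-.22,.15,.35,2.39,-1.03,.19,2.76],[.4779,-.0296,.1951],[[-.86,-.095,.501],[-.079,.995,.054],[-.504,.007,-.863]]),
(list(s["joint_positions"]),list(s["ee_pos"]),np.array(s["ee_rot"]).tolist())]
def chain(q,sg,c7=0):
    R=[np.eye(3)]
    for i,a in enumerate(q):
        R.append(R[-1]@Ro.from_euler("zyzyzyz"[i],sg[i]*a+(c7 if i==6 else 0)).as_matrix())
    return R
if __name__=="__main__":
    best=[]
    for sg in itertools.product([1,-1],repeat=7):
      for az in np.arange(4)*np.pi/2:
       for c7 in np.arange(4)*np.pi/2:
        B=Ro.from_euler("z",az).as_matrix()
        e=sum(np.linalg.norm(B@chain(q,sg,c7)[-1]-np.array(R)) for q,p,R in D)
        best.append((e,sg,az,c7))
    best.sort(key=lambda b:b[0])
    for b in best[:4]: print(b)
    e,sg,az,c7=best[0]; B=Ro.from_euler("z",az).as_matrix()
    A=[];y=[]
    for q,p,R in D:
        C=[B@r for r in chain(q,sg,c7)]
        A.append(np.c_[[0,0,1],C[2][:,2],C[2][:,0],C[4][:,2],C[4][:,0],C[6][:,2],C[6][:,0]]);y.append(p)
    A=np.vstack(A);y=np.hstack(y); x,r,rk,sv=np.linalg.lstsq(A,y,rcond=None); print(x.round(3),rk,np.abs(A@x-y).max())
    x,*_=np.linalg.lstsq(A[:,[0,1,3,5]],y,rcond=None);print(x.round(3),np.abs(A[:,[0,1,3,5]]@x-y).max())
E
python3 k.py
```

```text
(np.float64(0.02035567852710579), (-1, -1, -1, -1, -1, -1, -1), np.float64(3.141592653589793), np.float64(4.71238898038469))
(np.float64(0.020355678527106243), (-1, 1, -1, 1, -1, 1, -1), np.float64(0.0), np.float64(1.5707963267948966))
(np.float64(1.770181343627363), (1, 1, 1, 1, 1, 1, 1), np.float64(0.0), np.float64(4.71238898038469))
(np.float64(1.7701813436273635), (1, -1, 1, -1, 1, -1, 1), np.float64(3.141592653589793), np.float64(1.5707963267948966))
[0.087 0.602 0.006 0.312 0.071 0.322 0.026] 7 0.013813955307164838
[0.248 0.568 0.392 0.345] 0.02393252758861586
```

```bash
cat > ik.py <<'E'
from k import *
from scipy.optimize import least_squares
SG=(-1,1,-1,1,-1,1,-1); L=[.087,.602,.006,.312,.071,.322,.026]
lo=np.array([-3.08,-.24,-1.43,0,-1.52,.17,-2.89]);hi=np.array([3.08,2.05,1.35,2.5,4.66,1.96,2.89])
def fk(q):
    C=chain(q,SG,np.pi/2)
    return L[0]*np.array([0,0,1])+L[1]*C[2][:,2]+L[2]*C[2][:,0]+L[3]*C[4][:,2]+L[4]*C[4][:,0]+L[5]*C[6][:,2]+L[6]*C[6][:,0],C[-1]
def goal(yaw,lean,flip=0):
    G=Ro.from_euler("z",yaw,degrees=True).as_matrix()@np.diag([-1,1,-1.])@Ro.from_euler("y",-lean,degrees=True).as_matrix()
    return G@np.diag([-1,-1,1.]) if flip else G
def solve(p,G,n=25,seed=0,q0=None):
    rng=np.random.default_rng(seed);out=[];m=.06
    for i in range(n):
        x0=rng.uniform(lo+m,hi-m) if q0 is None else q0
        f=lambda q:np.r_[(fk(q)[0]-p)*10,(fk(q)[1]-G).ravel()*3,.02*((q-(lo+hi)/2)/(hi-lo))]
        r=least_squares(f,x0,bounds=(lo+m,hi-m)); P,R=fk(r.x)
        e=np.linalg.norm(P-p)+.2*np.linalg.norm(R-G)
        mg=np.min(np.minimum(r.x-lo,hi-r.x)); out.append((e<.01,mg,e,r.x))
        if q0 is not None: break
    ok=[o for o in out if o[0]]; return max(ok,key=lambda o:o[1]) if ok else min(out,key=lambda o:o[2])
E
python3 - <<'E'
from ik import *
for nm,base,yaw in(("pot",[.551,-.02,.115],4.5),("out",[.48,.0,.145],4.5),("mid",[.47,.1,.16],10),("triv",[.487,.22,.095],4.5),("triv20",[.492,.20,.095],20),("triv40",[.505,.176,.095],40)):
  for lean in(27,35,40):
    for fl in(0,1):
      G=goal(yaw,lean,fl); o=solve(np.array(base)+.0187*G[:,2],G)
      print(nm,lean,fl,o[0],round(o[1],2),round(o[2],3),o[3].round(2))
E
```

```text
pot 27 0 True 0.46 0.0 [ 0.58  0.51 -0.94  1.86  0.84  0.63  0.84]
pot 27 1 True 0.29 0.0 [ 0.08  0.39  0.01  1.84 -0.17  0.46 -1.27]
pot 35 0 True 0.31 0.0 [ 0.65  0.55 -1.12  2.02  1.35  0.6   0.31]
pot 35 1 True 0.06 0.0 [ 0.33  0.39 -0.44  1.98  0.65  0.23 -2.11]
pot 40 0 True 0.3 0.0 [ 0.64  0.57 -1.13  2.14  1.69  0.6  -0.04]
pot 40 1 True 0.09 0.0 [-0.27  0.47  0.74  2.14  4.57  0.56  0.34]
out 27 0 True 0.39 0.0 [ 0.57  0.33 -0.86  1.96  0.6   0.56  0.99]
out 27 1 True 0.3 0.0 [ 0.03  0.25  0.02  1.95 -0.13  0.47 -1.35]
out 35 0 True 0.24 0.0 [ 0.7   0.4  -1.19  2.13  1.25  0.55  0.29]
out 35 1 True 0.06 0.0 [ 0.1   0.24 -0.04  2.08 -0.32  0.23 -1.14]
out 40 0 True 0.22 0.0 [ 0.68  0.42 -1.21  2.25  1.63  0.57 -0.12]
out 40 1 True 0.09 0.0 [-0.28  0.3   0.63  2.26  4.57  0.4   0.36]
mid 27 0 True 0.42 0.0 [ 0.22  0.27 -0.67  1.93  0.5   0.59  0.98]
mid 27 1 True 0.35 0.0 [-0.22  0.23 -0.01  1.92  0.06  0.52 -1.67]
mid 35 0 True 0.32 0.0 [ 0.34  0.29 -0.93  2.08  1.05  0.49  0.39]
mid 35 1 True 0.11 0.0 [-0.28  0.21  0.06  2.04  0.06  0.28 -1.67]
mid 40 0 True 0.29 0.0 [ 0.35 
[... 651 characters left out ...]
triv20 35 0 True 0.36 0.0 [ 0.08  0.54 -0.99  2.14  1.57  0.64 -0.12]
triv20 35 1 True 0.06 0.002 [-0.6   0.42  0.43  2.16  4.6   0.23  0.14]
triv20 40 0 True 0.25 0.0 [ 0.03  0.56 -0.94  2.25  1.89  0.68 -0.47]
triv20 40 1 True 0.17 0.0 [-0.35  0.45 -0.15  2.31  2.7   0.34  1.92]
triv40 27 0 True 0.26 0.0 [ 0.37  0.61 -1.17  1.91  0.94  0.64  1.  ]
triv40 27 1 True 0.28 0.0 [-0.14  0.42 -0.08  1.89 -0.43  0.45 -0.73]
triv40 35 0 True 0.11 0.0 [ 0.43  0.67 -1.32  2.07  1.38  0.6   0.55]
triv40 35 1 True 0.13 0.0 [-0.4   0.46  0.49  2.07 -1.39  0.59  0.31]
triv40 40 0 True 0.1 0.0 [ 0.44  0.7  -1.33  2.17  1.71  0.58  0.24]
triv40 40 1 True 0.06 0.0 [-0.37  0.49  0.51  2.18  4.6   0.67  0.65]
```

```bash
cat > sim.py <<'E'
from ik import *
def run(q,legs):
    p,R=fk(q)
    for nm,tp,G,n in legs:
        p0,R0=fk(q); rv=Ro.from_matrix(R0.T@G).as_rotvec()
        for i in range(1,n+1):
            pt=p0+(tp-p0)*i/n; Rt=R0@Ro.from_rotvec(rv*i/n).as_matrix()
            f=lambda x:np.r_[(fk(x)[0]-pt)*20,(fk(x)[1]-Rt).ravel()*6,.03*(x-q)]
            q=least_squares(f,np.clip(q,lo+.011,hi-.011),bounds=(lo+.01,hi-.01)).x
        P,RR=fk(q); print(nm,q.round(2),"err",np.linalg.norm(P-tp).round(4),np.linalg.norm(RR-G).round(3))
    return q
def tcp(g,yaw,lean): G=goal(yaw,lean); return np.array(g)+.0187*G[:,2],G
E
python3 - <<'E'
from sim import *
q=np.array(s["joint_positions"])
for side in(.2,):
  legs=[("back",np.array([.43,-.02,.25]),goal(4.5,25),6),("unlean",np.array([.46,-.02,.25]),goal(5,0),10),("left",np.array([.47,.22,.24]),goal(5,0),10),("lean",np.array([.47,.22,.22]),goal(5,34),12),
  ("pre",*tcp([.49,-.02,.18],4.5,34),12),("pot",*tcp([.551,-.02,.115],4.5,34),8),("out",*tcp([.48,0,.14],4.5,34),8),("triv",*tcp([.487,.22,.095],4.5,34),12)]
  run(q,legs)
E
```

```text
back [-0.89  0.1   1.17  1.74 -0.28  0.96  2.02] err 0.0 0.0
unlean [-0.55  0.42  1.06  1.34 -0.37  1.59  2.12] err 0.0 0.0
left [-0.95  0.53  1.07  1.21 -0.46  1.65  1.67] err 0.0 0.0
lean [-1.44  0.36  1.3   1.76 -0.38  0.71  1.61] err 0.0 0.0
pre [-0.38  0.25  0.74  1.98 -0.79  0.54  2.55] err 0.0 0.0
pot [-0.16  0.41  0.48  1.99 -1.1   0.4   2.83] err 0.0 0.0
out [-0.27  0.28  0.56  2.11 -1.01  0.37  2.76] err 0.0 0.0
triv [-1.05  0.51  0.92  2.03 -1.02  0.31  2.24] err 0.0 0.0
```

```bash
python3 - <<'E'
from h import *
go([.43,-.02,.25],5,33)
E
```

```text
t 12.775 pos [ 0.5255 -0.0233  0.2085] width 0.0597 F [-0.7 -1.1  0.7] grip 0.0
now->goal offset(current axes) [ 0.0564  0.0109 -0.0869] (goal axes) [ 0.057   0.0116 -0.0865] dr [ 0.01  0.48 -0.74]
```

send_rows([
  {"offset": [0.014,0.003,-0.022],"dr": [0,0,0],"jaw": 0.7},
  {"offset": [0.014,0.003,-0.022],"dr": [0,0,0],"jaw": 0.7},
  {"offset": [0.014,0.003,-0.022],"dr": [0,0,0],"jaw": 0.7},
  {"offset": [0.014,0.003,-0.022],"dr": [0,2,0],"jaw": 0.7},
  {"offset": [0,0.01,0],"dr": [0,8,0],"jaw": 0.7},
  {"offset": [0,0.02,0],"dr": [0,8,0],"jaw": 0.7},
  {"offset": [0,0.03,0],"dr": [0,8,0],"jaw": 0.7},
  {"offset": [0,0.04,0],"dr": [0,8,0],"jaw": 0.7},
  {"offset": [0,0.05,0],"dr": [0,0,0],"jaw": 0.7},
  {"offset": [0,0.05,0],"dr": [0,0,0],"jaw": 0.7},
])

```text
t: 14.02
ee_pos: [0.4314, 0.1864, 0.2436]
ee_rot: [[-0.996, -0.085, -0.0], [-0.085, 0.996, 0.014], [-0.001, 0.014, -1.0]]
wrist_force: [1.2, -0.7, 0.2]
width: 0.0598
grasp_force: 0.0
```

```bash
python3 - <<'E'
from h import *
go([.47,.25,.24],4.5,0)
from sim import *
q=np.array(s["joint_positions"]);print(q.round(2),fk(q)[0]-s["ee_pos"])
legs=[("left",np.array([.47,.25,.24]),goal(5,0),10),("lean",np.array([.47,.25,.22]),goal(5,34),12),
  ("pre",*tcp([.49,-.02,.18],4.5,34),12),("pot",*tcp([.551,-.02,.115],4.5,34),8),("out",*tcp([.48,0,.14],4.5,34),8),("triv",*tcp([.487,.22,.095],4.5,34),12)]
run(q,legs)
E
```

```text
t 14.025 pos [0.4314 0.1864 0.2436] width 0.0598 F [ 1.2 -0.7  0.2] grip 0.0
now->goal offset(current axes) [-0.0439  0.06    0.0045] (goal axes) [-0.0435  0.0604  0.0036] dr [0.81 0.06 0.37]
[-0.86  0.28  0.54  1.88 -0.19  1.02  1.42] [-0.11781142 -0.0112019  -0.12435679]
left [-0.77  0.45  0.53  1.17 -0.22  1.58  1.37] err 0.0 0.0
lean [-1.19  0.25  0.7   1.72  0.14  0.69  1.03] err 0.0 0.0
pre [-0.05  0.2   0.24  1.97 -0.46  0.44  2.19] err 0.0 0.0
pot [ 0.08  0.38  0.07  1.96 -0.58  0.26  2.3 ] err 0.0 0.0
out [-0.01  0.25  0.13  2.08 -0.56  0.26  2.26] err 0.0 0.0
triv [-0.98  0.47  0.73  2.01 -0.61  0.23  1.81] err 0.0 0.0
```

```bash
python3 - <<'E'
from k import *
D[-1]=([-.27,.19,.38,2.33,-1.21,.18,2.89],[.5255,-.0233,.2085],0)
D.append((list(s["joint_positions"]),list(s["ee_pos"]),0))
SG=(-1,1,-1,1,-1,1,-1)
names="h 1x 1y 2x 2y 3z 3x 3y 4z? 5z 5x 5y 7z 7x".split()
def rows(q):
    C=chain(q,SG,np.pi/2); return dict(h=[0,0,1],a1x=C[1][:,0],a1y=C[1][:,1],u=C[2][:,2],ux=C[2][:,0],f=C[4][:,2],fx=C[4][:,0],fy=C[4][:,1],t=C[6][:,2],tx=C[6][:,0])
y=np.hstack([d[1] for d in D])
for ks in(["h","u","f","t"],["h","u","ux","f","fx","t"],["h","u","ux","f","t"],["h","u","f","fx","t"],["h","u","f","t","tx"],["h","a1x","u","f","t"],["h","a1y","u","f","t"],["h","a1x","u","ux","f","fx","t"],["h","u","ux","f","fx","t","tx"]):
    A=np.vstack([np.c_[tuple(rows(d[0])[k] for k in ks)] for d in D]); x=np.linalg.lstsq(A,y,rcond=None)[0]; print(ks,x.round(3),np.abs(A@x-y).max().round(4))
E
```

```text
['h', 'u', 'f', 't'] [0.271 0.549 0.397 0.346] 0.0272
['h', 'u', 'ux', 'f', 'fx', 't'] [ 0.196  0.588 -0.02   0.381 -0.032  0.347] 0.0255
['h', 'u', 'ux', 'f', 't'] [ 0.262  0.571 -0.013  0.4    0.361] 0.0268
['h', 'u', 'f', 'fx', 't'] [ 0.231  0.552  0.384 -0.022  0.331] 0.0248
['h', 'u', 'f', 't', 'tx'] [ 0.263  0.55   0.366  0.363 -0.027] 0.0273
['h', 'a1x', 'u', 'f', 't'] [ 0.264 -0.024  0.586  0.408  0.369] 0.0291
['h', 'a1y', 'u', 'f', 't'] [ 0.24  -0.025  0.581  0.378  0.36 ] 0.006
['h', 'a1x', 'u', 'ux', 'f', 'fx', 't'] [ 0.135 -0.109  0.607  0.067  0.38  -0.08   0.316] 0.0242
['h', 'u', 'ux', 'f', 'fx', 't', 'tx'] [ 0.168  0.607 -0.03   0.346 -0.039  0.371 -0.028] 0.022
```

```bash
cat > fix.py <<'E'
E
python3 - <<'E'
t=open('ik.py').read()
i=t.index("def fk");j=t.index("def goal")
open('ik.py','w').write(t[:i]+'''def fk(q):
    C=chain(q,SG,np.pi/2)
    return np.array([0,0,.24])-.025*C[1][:,1]+.581*C[2][:,2]+.378*C[4][:,2]+.36*C[6][:,2],C[-1]
'''+t[j:])
E
rm fix.py; python3 - <<'E'
from sim import *
q=np.array(s["joint_positions"]);print(q.round(2),fk(q)[0]-s["ee_pos"])
print("best pot",[(l,*[solve(*tcp([.551,-.02,.115],4.5,l))[i] for i in(0,1,3)]) for l in(30,36)])
for lean in(30,35):
  legs=[("left",np.array([.47,.25,.24]),goal(5,0),10),("lean",np.array([.47,.25,.22]),goal(5,lean),12),
  ("pre",*tcp([.49,-.02,.18],4.5,lean),12),("pot",*tcp([.551,-.02,.115],4.5,lean),8),("out",*tcp([.48,0,.14],4.5,lean),8),("triv",*tcp([.487,.22,.095],4.5,lean),12)]
  run(q,legs)
E
```

```text
[-0.86  0.28  0.54  1.88 -0.19  1.02  1.42] [ 0.00585583  0.00486007 -0.00237241]
best pot [(30, np.True_, np.float64(0.19826011590996995), array([ 0.72109885,  0.69764964, -1.10444123,  2.30173988,  1.79920204,
        0.63054018, -0.09226781])), (36, np.True_, np.float64(0.10357916801242384), array([ 0.68181694,  0.68109999, -1.02035128,  2.39642083,  2.15364284,
        0.64849959, -0.43476905]))]
left [-0.9   0.38  0.53  1.75 -0.21  1.07  1.36] err 0.0 0.0
lean [-1.42  0.25  0.86  2.23  0.24  0.3   0.83] err 0.0 0.0
pre [ 0.57  0.31 -0.7   2.37  1.54  0.18  0.11] err 0.0 0.0
pot [ 0.57  0.57 -0.81  2.31  1.93  0.41 -0.24] err 0.0 0.0
out [ 0.61  0.46 -0.91  2.45  1.94  0.42 -0.36] err 0.0 0.0
triv [-0.04  0.67 -0.94  2.34  1.74  0.84 -0.67] err 0.0 0.0
left [-0.9   0.38  0.53  1.75 -0.21  1.07  1.36] err 0.0 0.0
lean [-1.54  0.27  0.97  2.3   0.52  0.18  0.52] err 0.0 0.0
pre [ 0.43  0.28 -0.51  2.45  2.62  0.2  -0.96] err 0.0 0.0
pot [ 0.37  0.51 -0.49  2.4   2.64  0.38 -0.95] err 0.0 0.0
out [ 0.81  0.73 -1.42  2.49  1.85  0.88 -0.3 ] err 0.0058 0.017
triv [ 0.06  0.92 -1.33  2.4   1.78  1.32 -0.73] err 0.0 0.0
```

send_rows([
  {"offset": [-0.014,0.02,0],"dr": [0.4,0,0],"jaw": 0.7},
  {"offset": [-0.014,0.02,0.002],"dr": [0.4,0,0],"jaw": 0.7},
  {"offset": [-0.014,0.02,0.002],"dr": [0,0,0.4],"jaw": 0.7},
  {"offset": [0,0.01,0.005],"dr": [0,-5,0],"jaw": 0.7},
  {"offset": [0,0.01,0.005],"dr": [0,-5,0],"jaw": 0.7},
  {"offset": [0,0,0.005],"dr": [0,-5,0],"jaw": 0.7},
  {"offset": [0,0,0.005],"dr": [0,-5,0],"jaw": 0.7},
  {"offset": [0,0,0.005],"dr": [0,-5,0],"jaw": 0.7},
  {"offset": [0,0,0],"dr": [0,-5,0],"jaw": 0.7},
  {"offset": [0,0,0],"dr": [0,0,0],"jaw": 0.7},
])

```text
t: 15.28
ee_pos: [0.4687, 0.2694, 0.2147]
ee_rot: [[-0.864, -0.082, 0.497], [-0.071, 0.997, 0.04], [-0.499, -0.001, -0.867]]
wrist_force: [0.2, 0.7, 0.2]
width: 0.0597
grasp_force: 0.0
```

```bash
python3 - <<'E'
from h import *
from sim import *
q=np.array(s["joint_positions"]);print(q.round(2),fk(q)[0]-s["ee_pos"])
print(np.round(s["ee_rot"],3).tolist())
lean=30
p,G=tcp([.49,-.02,.125],4.5,lean); go(p,4.5,lean)
run(q,[("pre",p,G,12),("pot",*tcp([.551,-.02,.115],4.5,lean),8),("out",*tcp([.49,0,.14],4.5,lean),8),("triv",*tcp([.487,.22,.095],4.5,lean),12)])
p1,_=tcp([.48,.12,.15],4.5,lean); go(p1,4.5,lean)
E
```

```text
[-1.42  0.31  0.84  2.18  0.18  0.31  0.83] [ 0.00643631  0.01216964 -0.00313243]
[[-0.864, -0.082, 0.497], [-0.071, 0.997, 0.04], [-0.499, -0.001, -0.867]]
t 15.275 pos [0.4687 0.2694 0.2147] width 0.0597 F [0.2 0.7 0.2] grip 0.0
now->goal offset(current axes) [ 0.047  -0.2902  0.0954] (goal axes) [ 0.0461 -0.2902  0.0957] dr [ 0.07 -0.07  0.2 ]
pre [ 0.41  0.42 -0.54  2.45  2.41  0.28 -0.76] err 0.0 0.0
pot [ 0.32  0.48 -0.42  2.32  2.36  0.22 -0.69] err 0.0 0.0
out [ 0.31  0.36 -0.46  2.44  2.33  0.22 -0.73] err 0.0 0.0
triv [-0.32  0.53 -0.47  2.35  1.85  0.54 -0.8 ] err 0.0 0.0
t 15.275 pos [0.4687 0.2694 0.2147] width 0.0597 F [0.2 0.7 0.2] grip 0.0
now->goal offset(current axes) [ 0.0331 -0.1498  0.0744] (goal axes) [ 0.0327 -0.1498  0.0746] dr [ 0.07 -0.07  0.2 ]
```

send_rows([
  {"offset": [0.007,0,0.015],"dr": [0,0,0],"jaw": 0.7},
  {"offset": [0.01,-0.01,0.02],"dr": [0,0,0],"jaw": 0.7},
  {"offset": [0.01,-0.02,0.02],"dr": [0,0,0],"jaw": 0.7},
  {"offset": [0.01,-0.02,0.02],"dr": [0,0,0],"jaw": 0.7},
  {"offset": [0.005,-0.02,0.01],"dr": [0,0,0],"jaw": 0.7},
  {"offset": [0,-0.02,0],"dr": [0,0,0],"jaw": 0.7},
  {"offset": [0,-0.02,0],"dr": [0,0,0],"jaw": 0.7},
  {"offset": [0,-0.02,0],"dr": [0,0,0],"jaw": 0.7},
  {"offset": [0,-0.02,0],"dr": [0,0,0],"jaw": 0.7},
])

```text
t: 16.4
ee_pos: [0.4839, 0.1394, 0.1521]
ee_rot: [[-0.868, -0.062, 0.493], [-0.067, 0.998, 0.008], [-0.492, -0.026, -0.87]]
wrist_force: [0.9, 0.1, -0.3]
width: 0.0602
grasp_force: 0.0
```

```bash
python3 - <<'E'
from h import *
from sim import *
q=np.array(s["joint_positions"]);print(q.round(2))
lean=30
p,G=tcp([.49,-.02,.125],4.5,lean); go(p,4.5,lean)
run(q,[("pre",p,G,12),("pot",*tcp([.551,-.02,.115],4.5,lean),8),("out",*tcp([.49,0,.14],4.5,lean),8),("triv",*tcp([.487,.22,.095],4.5,lean),12)])
E
```

```text
[-0.61  0.27  0.16  2.38  1.45  0.18 -0.23]
t 16.4 pos [0.4839 0.1394 0.1521] width 0.0602 F [ 0.9  0.1 -0.3] grip 0.0
now->goal offset(current axes) [ 0.0186 -0.1581  0.044 ] (goal axes) [ 0.0191 -0.1594  0.039 ] dr [-1.77 -0.53 -0.06]
pre [ 0.38  0.41 -0.48  2.45  2.49  0.26 -0.84] err 0.0 0.0
pot [ 0.28  0.47 -0.37  2.33  2.45  0.2  -0.78] err 0.0 0.0
out [ 0.27  0.36 -0.41  2.44  2.41  0.21 -0.82] err 0.0 0.0
triv [-0.39  0.51 -0.36  2.36  1.89  0.49 -0.85] err 0.0 0.0
```

send_rows([
  {"offset": [0.003,-0.018,0.006],"dr": [-0.5,0,0],"jaw": 0.7},
  {"offset": [0.003,-0.018,0.006],"dr": [-0.5,0,0],"jaw": 0.7},
  {"offset": [0.003,-0.02,0.006],"dr": [-0.4,0,0],"jaw": 0.7},
  {"offset": [0.003,-0.02,0.006],"dr": [-0.3,0,0],"jaw": 0.7},
  {"offset": [0.003,-0.02,0.006],"dr": [0,0,0],"jaw": 0.7},
  {"offset": [0.002,-0.02,0.005],"dr": [0,0,0],"jaw": 0.7},
  {"offset": [0.002,-0.02,0.004],"dr": [0,0,0],"jaw": 0.7},
  {"offset": [0,-0.02,0],"dr": [0,0,0],"jaw": 0.7},
  {"offset": [0,0,0],"dr": [0,0,0],"jaw": 0.7},
])

```text
t: 17.52
ee_pos: [0.4983, -0.0179, 0.1097]
ee_rot: [[-0.868, -0.073, 0.492], [-0.064, 0.997, 0.035], [-0.493, -0.001, -0.87]]
wrist_force: [0.5, -0.3, -0.3]
width: 0.0598
grasp_force: 0.0
```

```bash
python3 - <<'E'
from h import *
from sim import *
q=np.array(s["joint_positions"]);print(q.round(2))
lean=30
p,G=tcp([.551,-.02,.115],4.5,lean); go(p,4.5,lean)
run(q,[("pot",p,G,8),("lean36",*tcp([.551,-.02,.115],4.5,36),8)])
o=[]
for n,(x,y,w,h) in(("top",(200,120,130,110)),("side",(180,140,130,110))):
    c=camera(n); o.append(cv2.resize(c["pixels"][y:y+h,x:x+w],(390,330),interpolation=2))
cv2.imwrite("pics/p1.png",np.hstack(o))
E
```

```text
[ 0.35  0.38 -0.44  2.46  2.5   0.23 -0.86]
t 17.525 pos [ 0.4983 -0.0179  0.1097] width 0.0598 F [ 0.5 -0.3 -0.3] grip 0.0
now->goal offset(current axes) [-0.0483 -0.0059  0.0399] (goal axes) [-0.048  -0.0062  0.0403] dr [-0.2  -0.46 -0.22]
pot [ 0.27  0.47 -0.36  2.33  2.48  0.2  -0.81] err 0.0 0.0
lean36 [ 0.41  0.53 -0.55  2.41  2.61  0.43 -0.92] err 0.0 0.0
```

View pics/p1.png

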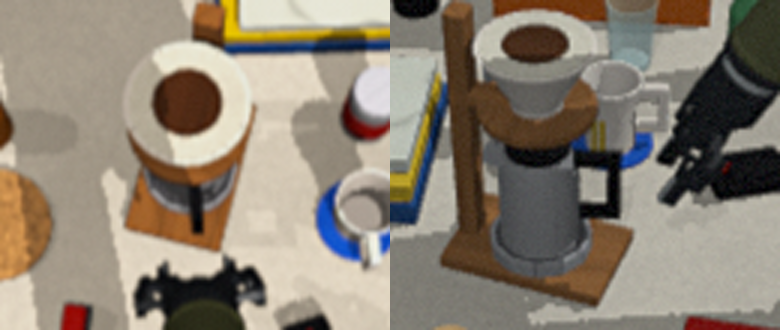

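The left picture shows the open gripper at (200,285), in line with the handle at (197,215). The right picture shows clear space to the handle, so I slide in.

send_rows([
  {"offset": [-0.008,-0.001,0.006],"dr": [0,0,0],"jaw": 0.7},
  {"offset": [-0.01,-0.0012,0.008],"dr": [0,0,0],"jaw": 0.7},
  {"offset": [-0.01,-0.0012,0.008],"dr": [0,-1,0],"jaw": 0.7},
  {"offset": [-0.01,-0.0012,0.008],"dr": [0,-2,0],"jaw": 0.7},
  {"offset": [-0.008,-0.001,0.006],"dr": [0,-2,0],"jaw": 0.7},
  {"offset": [-0.004,0,0.003],"dr": [0,0,0],"jaw": 0.7},
  {"offset": [0,0,0],"dr": [0,0,0],"jaw": 0.7},
])

```text
t: 18.5
ee_pos: [0.5595, -0.0151, 0.0998]
ee_rot: [[-0.824, -0.079, 0.561], [-0.065, 0.997, 0.045], [-0.563, 0.001, -0.827]]
wrist_force: [0.4, -0.4, 0.4]
width: 0.0599
grasp_force: 0.0
```

```bash
python3 - <<'E'
from h import *
print(np.round(ctrl.read_state()["joint_positions"],2))
go([.5617,-.0192,.0997],4.5,35)
o=[]
for n,(x,y,w,h) in(("top",(200,120,130,110)),("side",(180,140,130,110))):
    c=camera(n); o.append(cv2.resize(c["pixels"][y:y+h,x:x+w],(390,330),interpolation=2))
cv2.imwrite("pics/p2.png",np.hstack(o))
E
```

```text
[ 0.39  0.49 -0.53  2.4   2.55  0.36 -0.88]
t 18.5 pos [ 0.5595 -0.0151  0.0998] width 0.0599 F [ 0.4 -0.4  0.4] grip 0.0
now->goal offset(current axes) [-0.0014 -0.0043  0.0011] (goal axes) [-0.0014 -0.0043  0.0011] dr [ 0.07 -0.75  0.02]
```

View pics/p2.png

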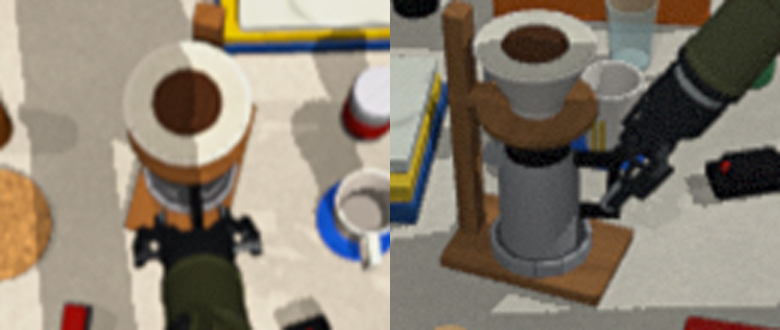

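The finger straddles the bar at (615,185) in the right view. I make a 4 mm sideways correction and grip.

send_rows([
  {"offset": [-0.001,-0.004,0.001],"dr": [0,0,0],"jaw": 0.7},
  {"offset": [0,0,0],"dr": [0,0,0],"jaw": 0.3},
  {"offset": [0,0,0],"dr": [0,0,0],"jaw": 0.2},
  {"offset": [0,0,0],"dr": [0,0,0],"jaw": 0},
  {"offset": [0,0,0],"dr": [0,0,0],"jaw": 0},
  {"offset": [0,0,0],"dr": [0,0,0],"jaw": 0},
], grip_force=110)

```text
t: 19.35
ee_pos: [0.5608, -0.0195, 0.0999]
ee_rot: [[-0.824, -0.079, 0.562], [-0.065, 0.997, 0.044], [-0.563, 0.0, -0.826]]
wrist_force: [-2.1, -2.5, 5.3]
width: 0.0126
grasp_force: 107.2
```

```bash
python3 - <<'E'
from h import *
s=ctrl.read_state();p=s["ee_pos"]
print(np.round(s["joint_positions"],2), np.round(s["moment"],2))
go(np.array(p)+[0,0,.012],4.5,35)
E
```

```text
[ 0.4   0.49 -0.53  2.4   2.56  0.35 -0.88] [-0.3   0.4  -0.17]
t 19.35 pos [ 0.5608 -0.0195  0.0999] width 0.0126 F [-2.1 -2.5  5.3] grip 107.15466865687631
now->goal offset(current axes) [-0.0068  0.     -0.0099] (goal axes) [-0.0069  0.     -0.0098] dr [ 0.01 -0.71  0.02]
```

send_rows([
  {"offset": [-0.001,0,-0.0015],"dr": [0,0,0],"jaw": 0},
  {"offset": [-0.002,0,-0.003],"dr": [0,0,0],"jaw": 0},
  {"offset": [-0.002,0,-0.003],"dr": [0,0,0],"jaw": 0},
  {"offset": [-0.002,0,-0.003],"dr": [0,0,0],"jaw": 0},
  {"offset": [-0.001,0,-0.002],"dr": [0,0,0],"jaw": 0},
  {"offset": [0,0,0],"dr": [0,0,0],"jaw": 0},
])

```text
t: 20.1
ee_pos: [0.5603, -0.0192, 0.1147]
ee_rot: [[-0.824, -0.079, 0.561], [-0.065, 0.997, 0.045], [-0.563, 0.0, -0.826]]
wrist_force: [-0.2, -0.3, -4.5]
width: 0.0123
grasp_force: 107.1
```

```bash
python3 - <<'E'
from h import *
s=ctrl.read_state();p=np.array(s["ee_pos"])
print(np.round(s["joint_positions"],2), np.round(s["moment"],2))
go([.50,-.012,p[2]+.004],4.5,35)
o=[]
for n,(x,y,w,h) in(("top",(200,120,130,110)),("side",(180,140,130,110))):
    c=camera(n); o.append(cv2.resize(c["pixels"][y:y+h,x:x+w],(390,330),interpolation=2))
    W=cloud(c);H=masks(c);X,Y,Z=W[...,0],W[...,1],W[...,2]
    if n=="side":
        for a,b in((.065,.085),(.085,.105),(.105,.12)):
            g=(H[...,1]<50)&(H[...,2]>70)&(Z>a)&(Z<b)&(abs(Y+.01)<.06)&(X>.57)&(X<.7); q=W[g]; print(a,len(q),np.median(q,0).round(4),circ(q[:,:2]))
cv2.imwrite("pics/p3.png",np.hstack(o))
E
```

```text
[ 0.4   0.45 -0.51  2.39  2.54  0.3  -0.86] [-0.09  1.52 -0.05]
t 20.1 pos [ 0.5603 -0.0192  0.1147] width 0.0123 F [-0.2 -0.3 -4.5] grip 107.07518553128466
now->goal offset(current axes) [ 0.0469  0.012  -0.0368] (goal axes) [ 0.0465  0.0119 -0.0374] dr [ 0.04 -0.72  0.03]
0.065 109 [0.6274 0.0246 0.0739] (array([ 0.63232084, -0.02556095]), np.float64(0.05577654654838657))
0.085 112 [0.6276 0.0255 0.0956] (array([ 0.62989718, -0.01287041]), np.float64(0.044765468434414785))
0.105 90 [0.6302 0.0264 0.1122] (array([ 0.6312195, -0.0103367]), np.float64(0.04265770064023457))
```

View pics/p3.png

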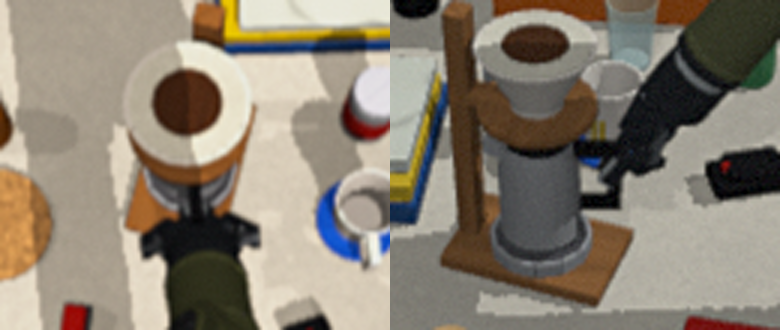

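The pot hangs level, 15 mm up and clear of the lip. I check joint room for the way to the trivet.

```bash
python3 - <<'E'
from h import *
from sim import *
q=np.array(s["joint_positions"]);p=np.array(s["ee_pos"]);R=np.array(s["ee_rot"])
d=p-fk(q)[0]
w=np.array([[.53,.0,.117],[.51,.05,.117],[.5,.12,.128],[.497,.223,.12],[.497,.223,.08]])
run(q,[(str(x),x-d,fk(q)[1],8) for x in w])
for a,b in zip(np.vstack([p,w]),w): print((R.T@(b-a)).round(4))
E
```

```text
[0.53  0.    0.117] [ 0.37  0.42 -0.54  2.46  2.52  0.35 -0.9 ] err 0.0 0.0
[0.51  0.05  0.117] [ 0.41  0.48 -0.85  2.49  2.13  0.55 -0.68] err 0.0001 0.0
[0.5   0.12  0.128] [ 0.19  0.45 -0.85  2.46  1.92  0.61 -0.68] err 0.0 0.0
[0.497 0.223 0.12 ] [-0.1   0.52 -0.86  2.37  1.73  0.77 -0.71] err 0.0 0.0
[0.497 0.223 0.08 ] [-0.14  0.63 -0.85  2.41  1.87  0.86 -0.86] err 0.0 0.0
[ 0.0222  0.0216 -0.0182]
[ 0.0132  0.0514 -0.009 ]
[-0.0025  0.0706 -0.0116]
[0.0002 0.1029 0.0096]
[ 0.0225 -0.      0.0331]
```

send_rows([
  {"offset": [0.004,0.004,-0.003],"dr": [0,0,0],"jaw": 0},
  {"offset": [0.006,0.006,-0.005],"dr": [0,0,0],"jaw": 0},
  {"offset": [0.006,0.006,-0.005],"dr": [0,0,0],"jaw": 0},
  {"offset": [0.006,0.006,-0.005],"dr": [0,0,0],"jaw": 0},
  {"offset": [0.001,0.012,-0.001],"dr": [0,0,0],"jaw": 0},
  {"offset": [0.001,0.014,-0.001],"dr": [0,0,0],"jaw": 0},
  {"offset": [0.001,0.014,-0.001],"dr": [0,0,0],"jaw": 0},
  {"offset": [0.001,0.012,-0.001],"dr": [0,0,0],"jaw": 0},
])

```text
t: 21.2
ee_pos: [0.5201, 0.0527, 0.1182]
ee_rot: [[-0.824, -0.08, 0.561], [-0.066, 0.997, 0.045], [-0.563, 0.001, -0.826]]
wrist_force: [0.1, -0.7, -4.6]
width: 0.0127
grasp_force: 107.2
```

```bash
python3 - <<'E'
from h import *
s=ctrl.read_state();print(np.round(s["joint_positions"],2))
go([.51,.12,.128],4.5,34.2); go([.497,.223,.12],4.5,34.2)
E
```

```text
[ 0.18  0.4  -0.51  2.48  2.37  0.41 -0.91]
t 21.2 pos [0.5201 0.0527 0.1182] width 0.0127 F [ 0.1 -0.7 -4.6] grip 107.19798803329468
now->goal offset(current axes) [-0.0016  0.0679 -0.0107] (goal axes) [-0.0016  0.0679 -0.0108] dr [0.07 0.06 0.06]
t 21.2 pos [0.5201 0.0527 0.1182] width 0.0127 F [ 0.1 -0.7 -4.6] grip 107.19798803329468
now->goal offset(current axes) [ 0.0068  0.1716 -0.0067] (goal axes) [ 0.007   0.1716 -0.007 ] dr [0.07 0.06 0.06]
```

send_rows([
  {"offset": [0,0.012,-0.002],"dr": [0,0,0],"jaw": 0},
  {"offset": [0,0.018,-0.003],"dr": [0,0,0],"jaw": 0},
  {"offset": [0,0.02,-0.003],"dr": [0,0,0],"jaw": 0},
  {"offset": [0,0.02,-0.003],"dr": [0,0,0],"jaw": 0},
  {"offset": [0.001,0.02,0],"dr": [0,0,0],"jaw": 0},
  {"offset": [0.002,0.02,0],"dr": [0,0,0],"jaw": 0},
  {"offset": [0.002,0.02,0.001],"dr": [0,0,0],"jaw": 0},
  {"offset": [0.002,0.02,0.002],"dr": [0,0,0],"jaw": 0},
  {"offset": [0,0.015,0.001],"dr": [0,0,0],"jaw": 0},
  {"offset": [0,0.006,0],"dr": [0,0,0],"jaw": 0},
])

```text
t: 22.45
ee_pos: [0.4968, 0.2229, 0.12]
ee_rot: [[-0.824, -0.081, 0.561], [-0.067, 0.997, 0.046], [-0.563, 0.001, -0.827]]
wrist_force: [-0.4, -0.0, -4.1]
width: 0.0124
grasp_force: 107.2
```

```bash
python3 - <<'E'
from h import *
from scipy.optimize import least_squares as ls
s=ctrl.read_state();print(np.round(s["joint_positions"],2))
go([.497,.223,.08],4.5,34.2)
for n in("top","side"):
    c=camera(n);W=cloud(c);H=masks(c);X,Y,Z=W[...,0],W[...,1],W[...,2]
    for a,b in((.06,.09),(.09,.115),(.115,.138)):
        g=(H[...,1]<50)&(H[...,2]>70)&(Z>a)&(Z<b)&(abs(Y-.225)<.07)&(X>.53)&(X<.63); q=W[g][:,:2]
        if len(q)>20:
            f=lambda t:np.hypot(*(q-t).T)-.045
            r=ls(f,[.57,.225],loss="soft_l1",f_scale=.002); print(n,a,len(q),r.x.round(4),np.std(f(r.x)).round(4))
    k=(H[...,2]<70)&(Z>.17)&(Z<.2)&(abs(Y-.225)<.07)&(X>.54)&(X<.62); q=W[k]; print(n,"lid",len(q),np.round([q.min(0),q.max(0)],3).tolist() if len(q) else "")
E
```

```text
[-0.35  0.43 -0.45  2.38  1.84  0.54 -0.8 ]
t 22.45 pos [0.4968 0.2229 0.12  ] width 0.0124 F [-0.4 -0.  -4.1] grip 107.24496960639954
now->goal offset(current axes) [0.0224 0.0001 0.0332] (goal axes) [0.0223 0.0001 0.0332] dr [0.13 0.06 0.1 ]
top lid 344 [[0.54, 0.192, 0.171], [0.6, 0.259, 0.193]]
side 0.06 181 [0.5669 0.2294] 0.0017
side 0.09 164 [0.5673 0.2292] 0.0016
side 0.115 170 [0.5671 0.2287] 0.0019
side lid 362 [[0.54, 0.197, 0.17], [0.603, 0.268, 0.193]]
```

The pot's axis is at (0.567, 0.229) and vertical, with the trivet centre at (0.569, 0.228). I lower it.

send_rows([
  {"offset": [0.003,0,0.004],"dr": [0,0,0],"jaw": 0},
  {"offset": [0.005,0,0.007],"dr": [0,0,0],"jaw": 0},
  {"offset": [0.005,0,0.007],"dr": [0,0,0],"jaw": 0},
  {"offset": [0.004,0,0.006],"dr": [0,0,0],"jaw": 0},
  {"offset": [0.002,0,0.003],"dr": [0,0,0],"jaw": 0},
  {"offset": [0.001,0,0.0017],"dr": [0,0,0],"jaw": 0},
  {"offset": [0,0,0],"dr": [0,0,0],"jaw": 0},
])

```text
t: 23.42
ee_pos: [0.4971, 0.2215, 0.085]
ee_rot: [[-0.824, -0.079, 0.561], [-0.065, 0.997, 0.045], [-0.563, 0.0, -0.826]]
wrist_force: [-0.2, 0.3, -4.7]
width: 0.0127
grasp_force: 107.2
```

send_rows([
  {"offset": [0.0008,0,0.0012],"dr": [0,0,0],"jaw": 0},
  {"offset": [0.0007,0,0.001],"dr": [0,0,0],"jaw": 0},
  {"offset": [0.0006,0,0.0008],"dr": [0,0,0],"jaw": 0},
  {"offset": [0,0,0],"dr": [0,0,0],"jaw": 0},
])

```text
t: 23.92
ee_pos: [0.4969, 0.2216, 0.0813]
ee_rot: [[-0.824, -0.079, 0.561], [-0.065, 0.997, 0.045], [-0.563, 0.0, -0.827]]
wrist_force: [0.4, 0.4, -4.9]
width: 0.0123
grasp_force: 107.2
```

send_rows([
  {"offset": [0.0006,0,0.0008],"dr": [0,0,0],"jaw": 0},
  {"offset": [0.0003,0,0.0004],"dr": [0,0,0],"jaw": 0},
  {"offset": [0.0003,0,0.0004],"dr": [0,0,0],"jaw": 0},
  {"offset": [0,0,0],"dr": [0,0,0],"jaw": 0},
])

```text
t: 24.42
ee_pos: [0.497, 0.2216, 0.0799]
ee_rot: [[-0.823, -0.08, 0.562], [-0.066, 0.997, 0.045], [-0.564, 0.0, -0.826]]
wrist_force: [-4.8, -0.9, 4.4]
width: 0.0127
grasp_force: 108.8
```

Contact: the pot stands on the trivet. I let go, back out straight along the tool, then look.

send_rows([
  {"offset": [-0.0002,0,-0.0003],"dr": [0,0,0],"jaw": 0},
  {"offset": [0,0,0],"dr": [0,0,0],"jaw": 0.2},
  {"offset": [0,0,0],"dr": [0,0,0],"jaw": 0.5},
  {"offset": [0,0,0],"dr": [0,0,0],"jaw": 0.7},
  {"offset": [0,0,0],"dr": [0,0,0],"jaw": 0.7},
  {"offset": [0,0,-0.015],"dr": [0,0,0],"jaw": 0.7},
  {"offset": [0,0,-0.025],"dr": [0,0,0],"jaw": 0.7},
  {"offset": [0,0,-0.025],"dr": [0,0,0],"jaw": 0.7},
  {"offset": [0,0,-0.025],"dr": [0,0,0],"jaw": 0.7},
  {"offset": [0,0,0],"dr": [0,0,0],"jaw": 0.7},
])

```text
t: 25.68
ee_pos: [0.4463, 0.2179, 0.1556]
ee_rot: [[-0.822, -0.08, 0.563], [-0.065, 0.997, 0.046], [-0.565, 0.002, -0.825]]
wrist_force: [0.4, 0.5, 0.6]
width: 0.0602
grasp_force: 0.0
```

```bash
python3 - <<'E'
from h import *
from scipy.optimize import least_squares as ls
o=[]
for n in("top","side"):
    c=camera(n);W=cloud(c);H=masks(c);X,Y,Z=W[...,0],W[...,1],W[...,2]; o.append(c["pixels"][90:320,120:390] if n=="top" else c["pixels"][100:330,150:420])
    for a,b in((.03,.055),(.055,.08),(.075,.092)):
        g=(H[...,1]<50)&(H[...,2]>70)&(Z>a)&(Z<b)&(abs(Y-.225)<.07)&(X>.53)&(X<.63); q=W[g][:,:2]
        if len(q)>20:
            f=lambda t:np.hypot(*(q-t).T)-.045
            r=ls(f,[.57,.225],loss="soft_l1",f_scale=.002); print(n,a,len(q),r.x.round(4))
    k=(abs(Y-.225)<.06)&(abs(X-.57)<.05)&(Z>.1); print(n,"pot top z",np.nanmax(Z[k]).round(3))
    m=(abs(Y+.2155)<.07)&(X>.525)&(X<.63)&(Z>.092)&(Z<.108); print(" mug",circ(W[m][:,:2]))
cv2.imwrite("pics/end.png",cv2.resize(np.hstack(o),(798,340)))
E
```

```text
top pot top z 0.154
 mug (array([ 0.5675539 , -0.21619541]), np.float64(0.035903523667403646))
side 0.03 149 [0.5676 0.2272]
side 0.055 151 [0.5673 0.2275]
side 0.075 113 [0.5677 0.2274]
side pot top z 0.152
 mug (array([ 0.56645855, -0.21379061]), np.float64(0.036084758430769324))
```

View pics/end.png

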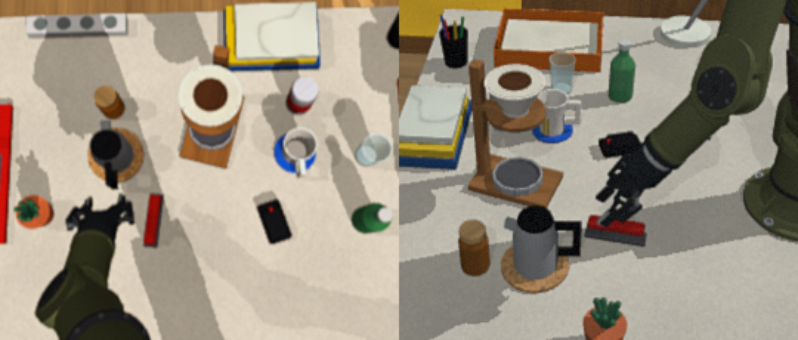

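The pot is upright in the middle of the trivet (535,245 in the right view) and the mug is on the coaster (298,150 in the left). The seat is empty, the gripper touches nothing, and the bystanders are where they were.

```bash
python3 -c "
from station import ctrl
print(ctrl.hand_in())"
```

```text
the job is handed in; nothing more can be done
None
```

Job handed in at about 26 s: the mug stands upright on the blue coaster, the pot stands upright on the cork trivet, everything is released, and nothing else was seen to move.

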